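Stack unevenly heavy smoking-wood splits in balance

ROBOT

A 6-joint arm with a two-finger parallel gripper is mounted at the origin on the work surface. World frame = base frame: x ahead of the robot, y to its left, z up, the work surface at z = 0. Lengths are in m, angles in rad, forces in N, time in s.
With the tool pointing down it reaches from about 0.35 to 0.775 m from the base axis. Payload 7.3 kg.
Tool frame: the origin (TCP) lies on the centre line of the jaws, within the pads' length; the fingertips stand tip_reach ahead of it and the grasp point (between the pads) lies 6 mm ahead of it (tip_reach is the distance from the TCP to the fingertips, in m); x points along the fingers, y is the direction in which the jaws open and shut, and the axes are right-handed (so a half turn about x gives the same grasp; the last joint's range is limited). The gripper opens to 92 mm and grips with 3 to 60 N. Pads are 19 mm wide; open, the fingers measure 130 mm over their backs; the gripper's body (75 mm by 190 mm) begins 47 mm behind the grasp point.
Start: joints at [1.157, 0.342, 1.524, -0, 1.275, -0.146], TCP at [0.139, 0.506, 0.221] pointing down, gripper open.
Joint ranges: [-2.53, 2.53], [-0.77, 2.02], [0.04, 2.7], [-1, 4.14], [0.28, 2.66], [-3.11, 3.11]. Speed limits (rad/s): [2.57, 2.57, 3.14, 3.14, 3.14, 3.14].

INTERFACE

Orientations are given as [roll, pitch, yaw] about the fixed x, y, z axes, in that order (R = Rz(yaw) Ry(pitch) Rx(roll)).
In Python, from cell import observe, read_camera, get_calibration, hand_in, tip_reach gives the robot as it stands. The module is installed in compiled form; this text tells all that it offers.
- The arm moves only by the shell command python3 -m crank 'ROWS' [FORCE]. ROWS is JSON, a list of rows, each an object of numbers: "fingers": the opening, from -1 (shut) to 1 (fully open); "tx", "ty", "tz": the shift along the tool's x, y, z in units of 40 mm (1.0 is 40 mm); "roll": the turn about the tool's x in units of 10 degrees (1.0 is 10 degrees). In form: [{"fingers": .., "tx": .., "ty": .., "tz": .., "roll": ..}, ...]. A call has exactly 8 rows; each row is the pose to reach, as a shift and turn from the pose commanded when the call began, along the tool's axes at that moment; what a row does not reach only later rows make up. A row lasts 1/8 s, in which the tool goes at most 62.5 mm and 10.7 degrees, less where a joint would pass 70% of its speed; a pose out of reach is approached as far as the arm can. A call with a gripper value outside its range is refused whole. The fingers move at their own pace and stop on an object; FORCE is the grip in N (left out, the last holds). Time passes only in rows, so rows that repeat a pose let the fingers close, or fill a call up. It gives the time, the measured TCP pose, the force and the opening at its end, in the units of the state.
- observe(): the state, without advancing time (a new reading comes with each control period).
- read_camera(name): name is "side" or "top"; returns (picture, depth): 400x640x3 uint8, red, green, blue; 400x640 float32, m along the optical axis (not along the pixel's ray), 0 where there is no reading.
- get_calibration(name): a dict with "vertical_fov" (degrees; the focal length in pixels is half the picture's height over the tangent of half this angle, whatever the lens; pixels are square), "cx", "cy" (the principal point, pixels), "pose" (4x4, takes a point from camera to world coordinates). Camera axes: x right, y down, z forward; pixel columns grow to the right and rows downward; lengths in m; the calibration is good to about 2 mm. A picture is of the moment at which its call begins. get_calibration takes no time and is no camera call.
- hand_in(): hands the job in, once; it reports no verdict.
The state is a dict: "time": time; "qpos": joint angles; "qvel": joint speeds; "joint_efforts": joint torques, N m; "tool_pos": TCP position; "tool_rot": TCP orientation; "contact_force": force on the tool from outside, world axes, zero at the start; "torque": the same for the moment, N m; "opening": finger opening in m.
Only numpy, scipy, OpenCV 4.12 (cv2) and the standard library are available. Lean on these libraries where they do the work, as an engineer would, in place of code of your own. Each camera call takes 0.05 s, during which the arm holds its last target. There are 200 camera calls.

TASK

Build the smoker's wood stack: take the red split out of its steel container, lay it flat side down on the counter and let go of it, then pick it up again and balance it crosswise on the ridge of the split fixed in the tray; then balance the pale split crosswise on the red one's ridge. The wood is unevenly heavy, so feel for where each piece balances; lower each one into place in your grip rather than dropping it, leave both pieces lying level, and leave the other things on the counter where they are.

Things in the scene. Friction and masses are not known exactly. Their poses are not given: they have to be found in the camera images.
- red_split: Reddish split, dark bark. Flat-bottomed slab 190 long (x), 55 wide (y, upright sides, for gripping), 30 high (z); along its top a flat-topped bark ridge 178 x 22, 46 high in all. Origin: middle of the flat underside, z out of the ridge. Starts standing loosely in the container, x up, its -x end on the container floor. Weight as red_middle tells.
- red_middle (a point): Middle of the red split's ridge top (46 above its origin). Both splits weigh 0.15 to 0.6 kg and are unevenly heavy: each one's balance point is up to 50 mm to either side of the middle of its length (on its centre line), differs every time and cannot be seen.
- pale_split: Pale split, grey-brown bark, otherwise same shape, sizes and axes as the red one: slab 190 x 55 x 30, ridge on top 178 x 22, 46 high in all, origin in the middle of the flat underside, unevenly heavy in its own way. Starts lying flat on the counter, ridge up.
- bed: Dark steel tray 184 (x) x 120, 14 high, fixed to the counter, with a dark-brown split fixed in it: 160 long (x), 60 wide up to 38 above the counter, then a ridge 160 x 22 with a flat, level top 60 above the counter. Origin: middle of the tray's underside. A piece laid across stays level only with its balance point over those 22 mm.
- bed_top (a point): Middle of the flat top of the fixed split's ridge, 60 mm above the counter; axes as the bed's: x along the ridge, z up.
- bin: Open-topped stainless container, fixed to the counter, in which the red split stands loosely: 86 (x) x 96 (y) outside (rim lips along the +-y sides reach 53 from the centre), walls 3, floor 3, rim 77 above the counter. Origin: middle of its underside.
- spare_chunk: Bystander: short dark-brown wood chunk 120 x 55 x 46 lying on the counter; leave it. Origin: middle of its underside.
- rub_jar: Bystander: amber jar with red lid, diameter 70, 100 high. Origin: middle of its underside.
- oil_bottle: Bystander: clear bottle with yellow cap, diameter 60, 190 high. Origin: middle of its underside.
- bowl: Bystander: steel bowl, diameter 140, 55 high. Origin: middle of its underside.
- spatula: Bystander: spatula 260 long lying on the counter. Origin: its middle on the counter.
- cup: Bystander: white cup, diameter 76, 85 high. Origin: middle of its underside.
Mind the look-alikes: they are no part of the job. What is shaped like the pale_split but blue or turquoise is not meant.

How it is judged:
On the way, in this order (a step that is already met when the one before it is completed fails the run):
1. the red split lies flat side down on the counter, let go (angle between red_split's own z axis and vertical below 0.12 rad and height (world z) of red_split below 0.02 m and contact force between the fingers and red_split below 0.05 N and linear speed of red_split below 0.03 m/s and angular speed of red_split below 0.2 rad/s), for 0.2 s.
2. the red split touches the fixed split's ridge, level and crosswise, while still gripped (angle between red_split's own z axis and vertical below 0.12 rad and z of red_split in the frame of bed_top between -0.012 and 0.012 m and contact force between red_split and bed above 0.3 N and angle between the x axis of red_split and the y axis of bed, either way round below 0.35 rad and contact force between the fingers and red_split above 0.5 N), for 0.05 s.
3. the red split lies balanced across the fixed ridge, let go (angle between red_split's own z axis and vertical below 0.12 rad and z of red_split in the frame of bed_top between -0.012 and 0.012 m and contact force between red_split and bed above 0.3 N and angle between the x axis of red_split and the y axis of bed, either way round below 0.35 rad and contact force between the fingers and red_split below 0.05 N and linear speed of red_split below 0.03 m/s and angular speed of red_split below 0.2 rad/s), for 0.3 s.
4. the pale split touches the red one's ridge, level and crosswise, while still gripped (angle between pale_split's own z axis and vertical below 0.14 rad and z of pale_split in the frame of red_split between 0.036 and 0.058 m and contact force between pale_split and red_split above 0.3 N and angle between the x axis of pale_split and the y axis of red_split, either way round below 0.35 rad and contact force between the fingers and pale_split above 0.5 N), for 0.05 s.
At the end, for the whole second after the job is handed in: Red split crosswise (0.35 rad) on the fixed ridge, level (0.12 rad), underside within 12 mm of the ridge top; pale split crosswise (0.35 rad) on the red ridge, level (0.14 rad), underside 36 to 58 mm above the red one's; both at rest and let go (all of step 3 and angle between pale_split's own z axis and vertical below 0.14 rad and z of pale_split in the frame of red_split between 0.036 and 0.058 m and contact force between pale_split and red_split above 0.3 N and angle between the x axis of pale_split and the y axis of red_split, either way round below 0.35 rad and contact force between the fingers and pale_split below 0.05 N and linear speed of pale_split below 0.03 m/s and angular speed of pale_split below 0.2 rad/s); the robot touches nothing.
It fails at once if a bystander is moved more than 30 mm (distance of any of spare_chunk, rub_jar, oil_bottle, bowl, spatula, cup from where it was at the start of the episode above 0.03 m).
It also fails if it takes over 72 s, if anything falls off the work surface, if the arm or the gripper's body presses on something with over 40 N, if the wrist force passes 120 N, or if a joint passes its speed limit or range.

## Working session

There is one attempt and no reset: what is moved stays moved. The work goes in short steps, Python scripts to look and compute and a shell command to move; the robot and the scene stay as the last step left them, time stands still between calls to the robot, and variables do not carry over. Pictures are saved under pics/ and viewed, about 8 in all and at most 12, crops included, and the job is handed in when it is done.

```bash
mkdir -p pics
cat > h.py <<'E'
import numpy as np, cv2
from cell import *
def cam(n):
    p,d=read_camera(n); c=get_calibration(n)
    f=p.shape[0]/2/np.tan(np.radians(c["vertical_fov"])/2)
    v,u=np.mgrid[:p.shape[0],:p.shape[1]]
    P=np.stack([(u-c["cx"])*d/f,(v-c["cy"])*d/f,d,np.ones_like(d)],-1)@np.array(c["pose"]).T
    W=P[...,:3]; W[d<=0]=np.nan
    return p,W
def save(n,p): cv2.imwrite("pics/"+n,cv2.cvtColor(p,cv2.COLOR_RGB2BGR))
E
python3 - <<'E'
from h import *
print(tip_reach, observe())
for n in("top","side"):
    p,W=cam(n); save(n+"0.png",p); np.savez("/tmp/"+n,p=p,W=W); print(n,get_calibration(n))
E
```

```text
0.025 {'time': 0.0, 'qpos': array([ 1.15698961e+00,  3.42746899e-01,  1.52500360e+00,  2.10064480e-05,
        1.27541671e+00, -1.46018254e-01]), 'qvel': array([-0.00183646,  0.00078542,  0.00238318,  0.00063724,  0.001982  ,
       -0.00067245]), 'joint_efforts': array([ 8.16277807e-04, -4.31248891e+01, -2.44215167e+01,  7.18762167e-02,
        5.58859447e-02, -1.38344622e-04]), 'tool_pos': array([0.13872777, 0.50590995, 0.22073711]), 'tool_rot': array([-1.72957116,  1.56922164, -1.99736575]), 'contact_force': array([ 0.12477759, -0.66316032,  0.34258107]), 'torque': array([-0.00639498,  0.03972341,  0.00573554]), 'opening': 0.09188238037286735}
top {'vertical_fov': 53.69348531560697, 'cx': 312.81884353222296, 'cy': 204.12869902807503, 'pose': array([[-0.05641201, -0.97469694,  0.21629508,  0.1565154 ],
       [-0.99840264,  0.0543906 , -0.01529183,  0.09184625],
       [ 0.00314048, -0.21681222, -0.97620828,  1.51827873],
       [ 0.        ,  0.        ,  0.        ,  1.        ]])}
side {'vertical_fov': 48.9894656789471, 'cx': 322.9301964161437, 'cy': 202.52274610403956, 'pose': array([[-0.99412465, -0.06773758,  0.08442631,  0.34353368],
       [-0.10812597,  0.58546275, -0.80345637,  1.30121483],
       [ 0.00499573, -0.80786446, -0.58934714,  0.99311087],
       [ 0.        ,  0.        ,  0.        ,  1.        ]])}
```

View pics/top0.png

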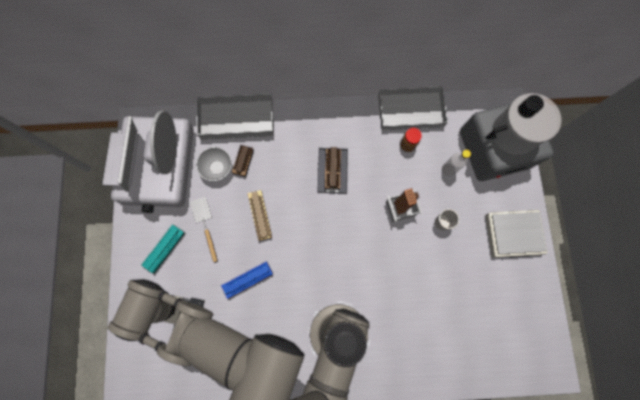

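View pics/side0.png

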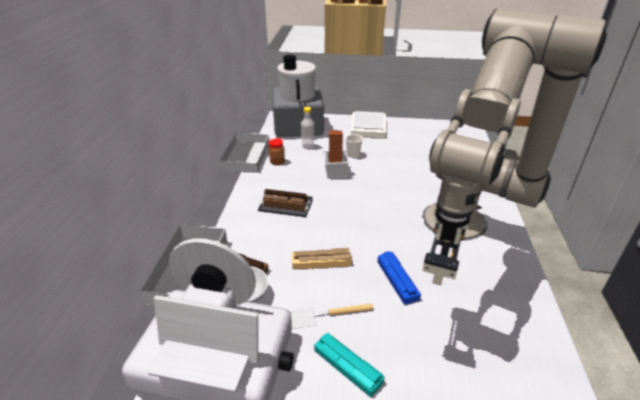

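The top view shows the pale split at (260,216), with grey-brown bark on pale wood. Its look-alikes are blue (247,281) and turquoise (163,248), which the task rules out. The spare chunk is at (243,161), the bed at (333,170), and the red split stands in the bin at (405,203). Next I'll measure and check an enlarged crop.

Run:
```python
from h import *
T=np.load("/tmp/top.npz");p,W=T["p"],T["W"]
c=np.hstack([cv2.resize(p[180:250,225:295],(400,400),interpolation=cv2.INTER_CUBIC),cv2.resize(p[165:235,370:440],(400,400),interpolation=cv2.INTER_CUBIC)]);save("crop1.png",c)
z=W[...,2]
print("counter z",[np.round(np.nanmedian(z[a:a+8,b:b+8]),4) for a,b in((150,290),(240,340),(220,360),(190,290))])
def rep(n,W,box,zlo,zhi):
    a,b,cc,d=box; w=W[a:b,cc:d].reshape(-1,3); w=w[(w[:,2]>zlo)&(w[:,2]<zhi)]
    if len(w)<5: print(n,len(w));return
    (x,y),(l,s),an=cv2.minAreaRect(w[:,:2].astype(np.float32)*1000)
    print(n,len(w),"c",round(x),round(y),"size",round(l),round(s),"ang",round(an,1),"zmed",np.round(np.median(w[:,2]),4),"mean",np.round(w.mean(0),4))
rep("pale all",W,(182,250,240,280),.01,.08)
rep("pale ridge",W,(182,250,240,280),.038,.08)
rep("bed all",W,(140,200,310,355),.006,.08)
rep("bed wood",W,(140,200,310,355),.03,.08)
rep("bed ridge",W,(140,200,310,355),.05,.08)
rep("bin+red",W,(170,235,375,428),.05,.3)
rep("bin rim",W,(170,235,375,428),.06,.09)
rep("red",W,(170,235,375,428),.1,.3)
rep("red top",W,(170,235,375,428),.17,.3)
S=np.load("/tmp/side.npz");p,W=S["p"],S["W"]
rep("S pale",W,(240,275,285,360),.01,.08)
rep("S pale ridge",W,(240,275,285,360),.038,.08)
rep("S bed",W,(180,220,250,318),.006,.08)
rep("S bed ridge",W,(180,220,250,318),.05,.08)
rep("S bin rim",W,(120,185,320,350),.06,.09)
rep("S red",W,(120,185,320,348),.1,.3)
rep("S redtop",W,(120,185,320,348),.18,.3)
```

```text
counter z [np.float64(-0.0003), np.float64(-0.0007), np.float64(-0.0007), np.float64(-0.0001)]
pale all 722 c 471 270 size 221 83 ang 7.8 zmed 0.0384 mean [0.452  0.2754 0.0381]
pale ridge 375 c 456 279 size 179 48 ang 11.5 zmed 0.0447 mean [0.4498 0.2758 0.0444]
bed all 959 c 631 -18 size 174 247 ang 85.3 zmed 0.042 mean [ 0.6191 -0.0148  0.0357]
bed wood 614 c 625 -16 size 60 162 ang 85.7 zmed 0.0477 mean [ 0.6238 -0.0152  0.0494]
bed ridge 260 c 625 -18 size 47 160 ang 86.2 zmed 0.0593 mean [ 0.6255 -0.0157  0.0585]
bin+red 535 c 455 -271 size 100 109 ang 12.3 zmed 0.1234 mean [ 0.4517 -0.264   0.1275]
bin rim 185 c 455 -271 size 100 109 ang 12.3 zmed 0.0749 mean [ 0.4462 -0.2642  0.0741]
red 298 c 461 -273 size 56 48 ang 12.5 zmed 0.1867 mean [ 0.4559 -0.2633  0.1713]
red top 196 c 461 -273 size 56 47 ang 10.4 zmed 0.1909 mean [ 0.4584 -0.267   0.1892]
S pale 1007 c 458 275 size 190 63 ang 10.8 zmed 0.0365 mean [0.4556 0.2887 0.0349]
S pale ridge 454 c 457 276 size 177 49 ang 9.7 zmed 0.0456 mean [0.4542 0.2793 0.0448]
S bed 1037 c 642 -54 size 249 259 ang 7.0 zmed 0.0342 mean [6.238e-01 4.000e-04 3.340e-02]
S bed ridge 264 c 628 -13 size 46 162 ang 87.7 zmed 0.0595 mean [ 0.6284 -0.0135  0.0584]
S bin rim 303 c 468 -414 size 124 400 ang 9.2 zmed 0.0739 mean [ 0.4556 -0.3016  0.0738]
S red 356 c 461 -267 size 55 42 ang 14.5 zmed 0.1563 mean [ 0.4607 -0.2575  0.1541]
S redtop 93 c 462 -268 size 54 40 ang 15.8 zmed 0.1932 mean [ 0.4613 -0.2619  0.1913]
```

View pics/crop1.png

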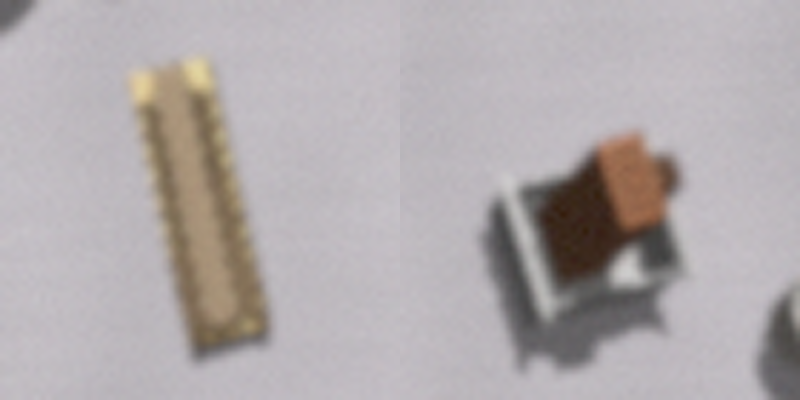

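The crop confirms the pale split: pale wood with grey-brown bark at (260,216). The red split stands upright with its ridge toward world -y. Next I'll get the red split's exact yaw and write a converter from world targets to tool units.

```bash
cat >> h.py <<'E'
from scipy.spatial.transform import Rotation as Ro
def state():
    o=observe(); R=Ro.from_euler("xyz",o["tool_rot"]).as_matrix()
    jy=np.degrees(np.arctan2(R[1,1],R[0,1]))
    return o,R,jy
def rows(*targets):
    "targets (x,y,z,jaw yaw deg or None) -> units"
    o,R,jy=state(); print("t",round(o["time"],2),"pos",o["tool_pos"].round(4),"jaw",round(jy,1),"tilt",R[:,0].round(3),"F",o["contact_force"].round(2),"open",round(o["opening"],4))
    for x,y,z,a in targets:
        d=R.T@(np.array([x,y,z])-o["tool_pos"])/.04
        r=0 if a is None else -((a-jy+90)%180-90)/10
        print((x,y,z,a),"tx %.2f ty %.2f tz %.2f roll %.2f"%(*d,r))
E
python3 - <<'E'
from h import *
T=np.load("/tmp/top.npz");S=np.load("/tmp/side.npz")
for n,D,b in(("top",T,(170,235,375,428)),("side",S,(120,185,320,348))):
    p,W=D["p"][b[0]:b[1],b[2]:b[3]].astype(int),D["W"][b[0]:b[1],b[2]:b[3]]
    m=(W[...,2]>.187)&(p[...,0]>p[...,2]+50)&(p[...,0]>110)
    w=W[m]; r=cv2.minAreaRect((w[:,:2]*1000).astype(np.float32)); print(n,m.sum(),r, w.mean(0).round(4))
    for k in range(100,190,15):
        q=W[(W[...,2]>k/1000)&(W[...,2]<k/1000+.015)]
        if len(q)>3: print(k,len(q),q.mean(0).round(4),q.min(0).round(3),q.max(0).round(3))
rows((.38,.3,.3,12),(.42,0,.3,12),(.461,-.262,.26,12),(.461,-.262,.17,12))
E
```

```text
top 122 ((459.83001708984375, -268.03118896484375), (53.58372497558594, 34.57020568847656), 11.069809913635254) [ 0.4587 -0.2662  0.1926]
100 18 [ 0.4507 -0.2549  0.1084] [ 0.43  -0.279  0.1  ] [ 0.477 -0.246  0.115]
115 25 [ 0.4526 -0.2553  0.1239] [ 0.43  -0.285  0.116] [ 0.481 -0.246  0.13 ]
130 18 [ 0.4475 -0.2568  0.1377] [ 0.43  -0.283  0.131] [ 0.473 -0.247  0.145]
145 24 [ 0.451  -0.2556  0.1514] [ 0.43  -0.282  0.145] [ 0.484 -0.246  0.16 ]
160 28 [ 0.4548 -0.2579  0.1682] [ 0.431 -0.293  0.16 ] [ 0.482 -0.246  0.175]
175 67 [ 0.4589 -0.2719  0.1852] [ 0.431 -0.298  0.176] [ 0.49  -0.247  0.19 ]
side 58 ((462.82080078125, -261.5973815917969), (39.36508560180664, 50.679996490478516), 68.64466857910156) [ 0.4614 -0.2621  0.1943]
100 51 [ 0.4612 -0.2553  0.1079] [ 0.435 -0.264  0.101] [ 0.489 -0.247  0.115]
115 45 [ 0.4624 -0.2559  0.1234] [ 0.435 -0.269  0.115] [ 0.489 -0.243  0.13 ]
130 45 [ 0.4588 -0.2566  0.1373] [ 0.432 -0.273  0.131] [ 0.49  -0.247  0.145]
145 54 [ 0.4611 -0.2559  0.1525] [ 0.432 -0.27   0.145] [ 0.49  -0.243  0.16 ]
160 50 [ 0.4594 -0.2565  0.1679] [ 0.433 -0.275  0.161] [ 0.49  -0.246  0.175]
175 50 [ 0.4605 -0.2565  0.1823] [ 0.433 -0.274  0.175] [ 0.49  -0.245  0.19 ]
t 0.1 pos [0.1388 0.506  0.2208] jaw 74.7 tilt [-0.001 -0.001 -1.   ] F [ 0.71 -0.73  0.17] open 0.0921
(0.38, 0.3, 0.3, 12) tx -1.98 ty -3.37 tz 7.18 roll 6.27
(0.42, 0, 0.3, 12) tx -1.97 ty -10.34 tz 10.13 roll 6.27
(0.461, -0.262, 0.26, 12) tx -0.96 ty -16.38 tz 12.85 roll 6.27
(0.461, -0.262, 0.17, 12) tx 1.29 ty -16.38 tz 12.85 roll 6.27
```

```bash
python3 -m crank '[{"fingers":1,"tx":-2,"ty":-3.37,"tz":7.18,"roll":2},{"fingers":1,"tx":-2,"ty":-3.37,"tz":7.18,"roll":4},{"fingers":1,"tx":-2,"ty":-3.37,"tz":7.18,"roll":6.27},{"fingers":1,"tx":-2,"ty":-3.37,"tz":7.18,"roll":6.27},{"fingers":1,"tx":-2,"ty":-3.37,"tz":7.18,"roll":6.27},{"fingers":1,"tx":-2,"ty":-10.34,"tz":10.13,"roll":6.27},{"fingers":1,"tx":-2,"ty":-10.34,"tz":10.13,"roll":6.27},{"fingers":1,"tx":-2,"ty":-10.34,"tz":10.13,"roll":6.27}]' 20
python3 -c "
from h import *
rows((.464,-.275,.3,12),(.464,-.275,.26,12),(.464,-.275,.169,12))"
```

```text
time: 1.1
tool_pos: [0.3996, 0.1226, 0.2997]
tool_rot: [-1.656, 1.57, -3.018]
contact_force: [1.5, 0.0, -0.0]
opening: 0.0921
t 1.1 pos [0.3996 0.1226 0.2997] jaw 12.0 tilt [-0. -0. -1.] F [ 1.53  0.02 -0.  ] open 0.0921
(0.464, -0.275, 0.3, 12) tx -0.01 ty -0.49 tz 10.06 roll -0.00
(0.464, -0.275, 0.26, 12) tx 0.99 ty -0.49 tz 10.06 roll -0.00
(0.464, -0.275, 0.169, 12) tx 3.27 ty -0.49 tz 10.06 roll -0.00
```

```bash
python3 -m crank '[{"fingers":1,"tx":0,"ty":-0.49,"tz":10.06,"roll":0},{"fingers":1,"tx":0,"ty":-0.49,"tz":10.06,"roll":0},{"fingers":1,"tx":0,"ty":-0.49,"tz":10.06,"roll":0},{"fingers":1,"tx":0,"ty":-0.49,"tz":10.06,"roll":0},{"fingers":1,"tx":0,"ty":-0.49,"tz":10.06,"roll":0},{"fingers":1,"tx":0,"ty":-0.49,"tz":10.06,"roll":0},{"fingers":1,"tx":0,"ty":-0.49,"tz":10.06,"roll":0},{"fingers":1,"tx":0,"ty":-0.49,"tz":10.06,"roll":0}]'
python3 -c "
from h import *
rows((.464,-.275,.26,12),(.464,-.275,.169,12))"
```

```text
time: 2.1
tool_pos: [0.4636, -0.2749, 0.2987]
tool_rot: [-2.447, 1.569, 2.471]
contact_force: [0.4, 0.2, 0.1]
opening: 0.0918
t 2.1 pos [ 0.4636 -0.2749  0.2987] jaw 11.8 tilt [-0.002  0.001 -1.   ] F [0.43 0.17 0.08] open 0.0918
(0.464, -0.275, 0.26, 12) tx 0.97 ty 0.01 tz 0.01 roll -0.02
(0.464, -0.275, 0.169, 12) tx 3.24 ty 0.01 tz 0.01 roll -0.02
```

```bash
python3 -m crank '[{"fingers":1,"tx":1.2},{"fingers":1,"tx":2.4},{"fingers":1,"tx":3.25},{"fingers":1,"tx":3.25},{"fingers":-1,"tx":3.25},{"fingers":-1,"tx":3.25},{"fingers":-1,"tx":3.25},{"fingers":-1,"tx":3.25}]' 20
python3 -c "
from h import *
rows((.464,-.275,.29,12))"
```

```text
t 2.1 pos [ 0.4636 -0.2749  0.2987] jaw 11.8 tilt [-0.002  0.001 -1.   ] F [0.43 0.17 0.08] open 0.0918
(0.464, -0.275, 0.29, 12) tx 0.22 ty 0.01 tz 0.01 roll -0.02invalid input at $[0]: expected keys fingers, tx, ty, tz, roll
```

```bash
python3 -m crank '[{"fingers":1,"tx":1.2,"ty":0,"tz":0,"roll":0},{"fingers":1,"tx":2.4,"ty":0,"tz":0,"roll":0},{"fingers":1,"tx":3.25,"ty":0,"tz":0,"roll":0},{"fingers":1,"tx":3.25,"ty":0,"tz":0,"roll":0},{"fingers":-1,"tx":3.25,"ty":0,"tz":0,"roll":0},{"fingers":-1,"tx":3.25,"ty":0,"tz":0,"roll":0},{"fingers":-1,"tx":3.25,"ty":0,"tz":0,"roll":0},{"fingers":-1,"tx":3.25,"ty":0,"tz":0,"roll":0}]' 20
python3 -c "
from h import *
rows((.464,-.275,.29,12))"
```

```text
time: 3.1
tool_pos: [0.464, -0.2733, 0.1705]
tool_rot: [0.589, 1.57, -0.773]
contact_force: [-0.8, 0.1, 0.8]
opening: 0.0562
t 3.1 pos [ 0.464  -0.2733  0.1705] jaw 12.0 tilt [ 0.001 -0.001 -1.   ] F [-0.79  0.1   0.85] open 0.0562
(0.464, -0.275, 0.29, 12) tx -2.99 ty -0.01 tz 0.04 roll -0.00
```

```bash
python3 -c "
from h import *
rows((.464,-.274,.275,12),(.42,-.12,.275,0),(.42,-.12,.19,0))"
```

```text
t 3.1 pos [ 0.464  -0.2733  0.1705] jaw 12.0 tilt [ 0.001 -0.001 -1.   ] F [-0.79  0.1   0.85] open 0.0562
(0.464, -0.274, 0.275, 12) tx -2.61 ty -0.00 tz 0.02 roll -0.00
(0.42, -0.12, 0.275, 0) tx -2.61 ty -0.28 tz -3.98 roll 1.20
(0.42, -0.12, 0.19, 0) tx -0.49 ty -0.28 tz -3.98 roll 1.20
```

```bash
python3 -m crank '[{"fingers":-1,"tx":-1,"ty":0,"tz":0,"roll":0},{"fingers":-1,"tx":-2,"ty":0,"tz":0,"roll":0},{"fingers":-1,"tx":-2.6,"ty":0,"tz":0,"roll":0},{"fingers":-1,"tx":-2.6,"ty":0,"tz":0,"roll":0},{"fingers":-1,"tx":-2.6,"ty":-0.1,"tz":-1.4,"roll":0.4},{"fingers":-1,"tx":-2.6,"ty":-0.2,"tz":-2.8,"roll":0.8},{"fingers":-1,"tx":-2.6,"ty":-0.28,"tz":-3.98,"roll":1.2},{"fingers":-1,"tx":-2.6,"ty":-0.28,"tz":-3.98,"roll":1.2}]' 20
python3 - <<'E'
from h import *
p,W=cam("side"); save("s1.png",cv2.resize(p[100:260,240:440],(800,640))[:600])
w=W[80:260,260:420].reshape(-1,3)
for k in range(40,300,20):
    q=w[(w[:,2]>k/1000)&(w[:,2]<k/1000+.02)&(abs(w[:,0]-.42)<.05)&(w[:,1]>-.17)&(w[:,1]<-.03)]
    if len(q)>3: print(k,len(q),q.mean(0).round(4),q.min(0).round(3),q.max(0).round(3))
rows((.42,-.12,.165,0))
E
```

```text
time: 4.1
tool_pos: [0.4183, -0.1168, 0.2726]
tool_rot: [-2.231, 1.567, 2.484]
contact_force: [0.8, -0.2, -2.8]
opening: 0.055
100 47 [ 0.4181 -0.107   0.1124] [ 0.393 -0.116  0.103] [ 0.447 -0.101  0.12 ]
120 65 [ 0.4175 -0.1065  0.1304] [ 0.392 -0.134  0.12 ] [ 0.443 -0.1    0.14 ]
140 64 [ 0.4186 -0.1053  0.1498] [ 0.392 -0.118  0.14 ] [ 0.443 -0.099  0.16 ]
160 67 [ 0.4162 -0.1033  0.17  ] [ 0.392 -0.111  0.16 ] [ 0.444 -0.091  0.18 ]
180 68 [ 0.4187 -0.1025  0.1897] [ 0.392 -0.11   0.18 ] [ 0.444 -0.096  0.2  ]
200 71 [ 0.4187 -0.1014  0.2098] [ 0.393 -0.11   0.2  ] [ 0.445 -0.092  0.22 ]
220 73 [ 0.4191 -0.1005  0.2302] [ 0.393 -0.13   0.22 ] [ 0.445 -0.092  0.24 ]
240 76 [ 0.4188 -0.1001  0.2501] [ 0.392 -0.124  0.24 ] [ 0.446 -0.093  0.26 ]
260 78 [ 0.4199 -0.099   0.2698] [ 0.392 -0.114  0.26 ] [ 0.446 -0.091  0.28 ]
280 163 [ 0.4193 -0.1069  0.2916] [ 0.376 -0.145  0.281] [ 0.465 -0.091  0.3  ]
t 4.15 pos [ 0.4192 -0.1184  0.2728] jaw 0.1 tilt [-0.002  0.001 -1.   ] F [ 0.16 -0.71 -3.66] open 0.0549
(0.42, -0.12, 0.165, 0) tx 2.69 ty 0.03 tz 0.04 roll 0.01
```

View pics/s1.png

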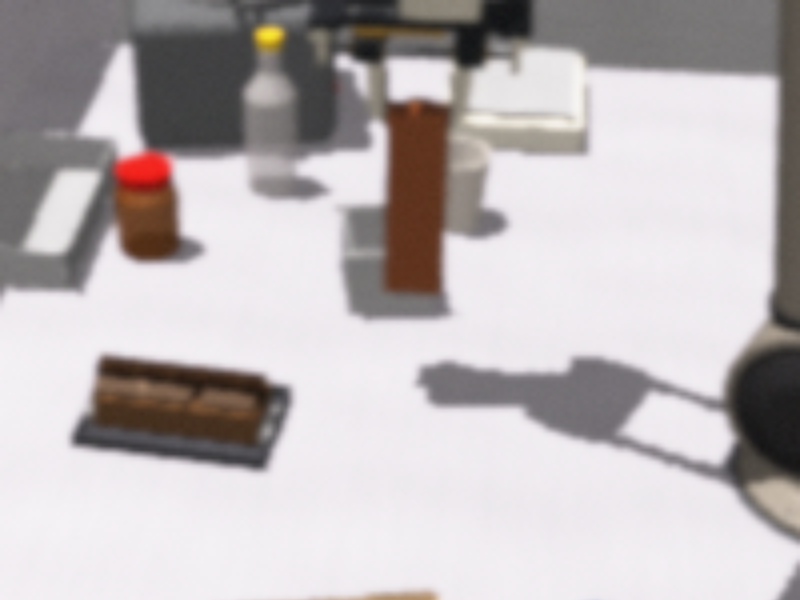

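The picture shows the red split hanging nearly vertical at about (415,195) in the crop. Its flat face points to +y and it is clear of the bin. Next I lower its bottom edge to the counter and tip it in an arc towards +y.

```bash
python3 -m crank '[{"fingers":-1,"tx":0.9,"ty":0,"tz":0,"roll":0},{"fingers":-1,"tx":1.8,"ty":0,"tz":0,"roll":0},{"fingers":-1,"tx":2.4,"ty":0,"tz":0,"roll":0},{"fingers":-1,"tx":2.6,"ty":0,"tz":0,"roll":0},{"fingers":-1,"tx":2.62,"ty":0,"tz":-0.5,"roll":0},{"fingers":-1,"tx":2.68,"ty":0,"tz":-1,"roll":0},{"fingers":-1,"tx":2.82,"ty":0,"tz":-1.55,"roll":0},{"fingers":-1,"tx":2.82,"ty":0,"tz":-1.55,"roll":0}]' 12
cat > prof.py <<'E'
from h import *
p,W=cam("side")
w=W[80:300,250:440].reshape(-1,3)
for k in range(0,200,15):
    q=w[(w[:,2]>k/1000+.004)&(w[:,2]<k/1000+.019)&(abs(w[:,0]-.42)<.02)&(w[:,1]>-.17)&(w[:,1]<.15)]
    if len(q)>3: print(k+11,len(q),np.median(q,0).round(4))
rows()
E
python3 prof.py
```

```text
time: 5.15
tool_pos: [0.4211, -0.0571, 0.1627]
tool_rot: [1.551, 1.568, -0.019]
contact_force: [-2.0, 2.6, 10.5]
opening: 0.0549
11 73 [ 0.4191 -0.0246  0.0055]
26 27 [ 0.4194 -0.0846  0.0261]
41 30 [ 0.4196 -0.0803  0.041 ]
56 27 [ 0.4197 -0.0746  0.0591]
71 31 [ 0.42   -0.0712  0.0713]
86 25 [ 0.4162 -0.0667  0.0856]
101 33 [ 0.42   -0.0606  0.1014]
116 26 [ 0.4218 -0.0572  0.1165]
131 31 [ 0.4166 -0.0519  0.1314]
146 31 [ 0.4237 -0.0479  0.1457]
161 35 [ 0.4204 -0.0419  0.162 ]
176 38 [ 0.4189 -0.0373  0.1786]
191 72 [ 0.4211 -0.0534  0.1883]
t 5.2 pos [ 0.4211 -0.0576  0.1628] jaw 0.0 tilt [ 0.002 -0.    -1.   ] F [-3.37  2.14 10.83] open 0.0548
```

```bash
python3 -m crank '[{"fingers":-1,"tx":0.05,"ty":0,"tz":-0.25,"roll":0},{"fingers":-1,"tx":0.15,"ty":0,"tz":-0.5,"roll":0},{"fingers":-1,"tx":0.4,"ty":0,"tz":-1.05,"roll":0},{"fingers":-1,"tx":0.58,"ty":0,"tz":-1.35,"roll":0},{"fingers":-1,"tx":0.78,"ty":0,"tz":-1.63,"roll":0},{"fingers":-1,"tx":1.0,"ty":0,"tz":-1.9,"roll":0},{"fingers":-1,"tx":1.25,"ty":0,"tz":-2.14,"roll":0},{"fingers":-1,"tx":1.25,"ty":0,"tz":-2.14,"roll":0}]' 10
python3 prof.py
```

```text
time: 6.2
tool_pos: [0.4199, 0.0281, 0.1103]
tool_rot: [-1.509, 1.57, -3.079]
contact_force: [0.9, 0.1, -3.7]
opening: 0.0551
11 57 [0.4168 0.0431 0.0049]
26 6 [ 0.4237 -0.0647  0.0273]
56 4 [ 0.4325 -0.0235  0.06  ]
71 6 [ 0.4131 -0.006   0.0738]
101 7 [0.4237 0.0291 0.1018]
116 19 [0.4104 0.0471 0.1203]
131 70 [0.42   0.0421 0.1314]
146 48 [0.4221 0.0262 0.1428]
191 15 [0.4241 0.0579 0.1969]
206 25 [0.4179 0.0528 0.201 ]
t 6.25 pos [0.42   0.0278 0.1106] jaw -0.0 tilt [-0.001 -0.    -1.   ] F [-0.89 -0.19 -3.21] open 0.0551
```

Run:
```python
from h import *
p,W=cam("side"); t,_=cam("top")
save("s2.png",np.hstack([cv2.resize(p[130:250,280:400],(400,400)),cv2.resize(t[150:240,290:380],(400,400))]))
```

```text
(no output)
```

View pics/s2.png

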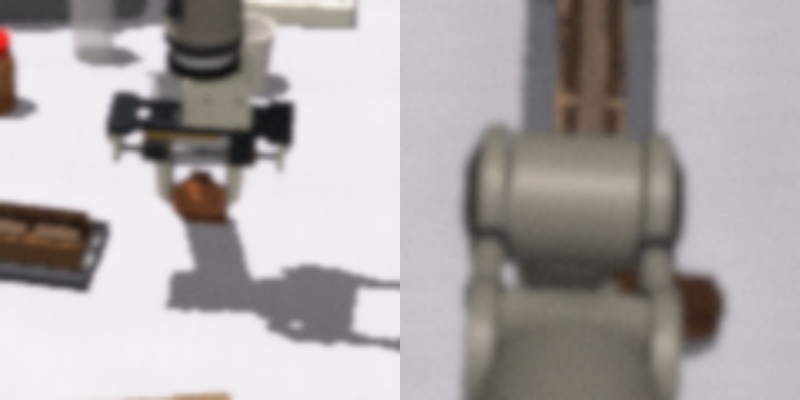

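```bash
python3 -m crank '[{"fingers":-1,"tx":0.15,"ty":0,"tz":-0.25,"roll":0},{"fingers":-1,"tx":0.31,"ty":0,"tz":-0.45,"roll":0},{"fingers":-1,"tx":0.58,"ty":0,"tz":-0.65,"roll":0},{"fingers":-1,"tx":0.86,"ty":0,"tz":-0.8,"roll":0},{"fingers":-1,"tx":1.16,"ty":0,"tz":-0.95,"roll":0},{"fingers":-1,"tx":1.47,"ty":0,"tz":-1.06,"roll":0},{"fingers":-1,"tx":1.7,"ty":0,"tz":-1.12,"roll":0},{"fingers":-1,"tx":1.7,"ty":0,"tz":-1.12,"roll":0}]' 10
python3 - <<'E'
from h import *
p,W=cam("side"); t,V=cam("top")
for n,w in(("S",W[130:260,250:440]),("T",V[170:260,300:400])):
    w=w.reshape(-1,3);w=w[(abs(w[:,0]-.42)<.02)&(w[:,2]>.004)&(w[:,2]<.1)&(w[:,1]>-.15)&(w[:,1]<.13)]
    for y in np.arange(-.14,.13,.02):
        q=w[abs(w[:,1]-y)<.01]
        if len(q)>2: print(n,y.round(2),len(q),np.percentile(q[:,2],[5,50,95]).round(3))
rows()
E
```

```text
time: 7.35
tool_pos: [0.4197, 0.0727, 0.0424]
tool_rot: [-1.541, 1.569, -3.113]
contact_force: [-1.5, -0.3, -3.6]
opening: 0.0549
S -0.04 3 [0.049 0.049 0.052]
S -0.02 12 [0.052 0.055 0.063]
S 0.0 15 [0.064 0.069 0.072]
S 0.02 11 [0.06  0.065 0.074]
S 0.04 26 [0.066 0.076 0.08 ]
S 0.06 39 [0.005 0.073 0.083]
S 0.08 117 [0.033 0.065 0.081]
S 0.1 22 [0.004 0.051 0.061]
S 0.12 5 [0.004 0.004 0.006]
T -0.14 6 [0.004 0.006 0.011]
T -0.12 4 [0.004 0.005 0.005]
T -0.1 20 [0.004 0.041 0.049]
T -0.08 51 [0.039 0.045 0.054]
T -0.06 52 [0.04  0.049 0.057]
T -0.04 52 [0.045 0.054 0.065]
T -0.02 32 [0.046 0.059 0.064]
t 7.45 pos [0.42   0.0725 0.043 ] jaw -0.1 tilt [-0.001  0.    -1.   ] F [-0.29  0.31 -3.35] open 0.0549
```

```bash
python3 -m crank '[{"fingers":-1,"tx":0.12,"ty":0,"tz":-0.02,"roll":0},{"fingers":-1,"tx":0.24,"ty":0,"tz":-0.04,"roll":0},{"fingers":-1,"tx":0.34,"ty":0,"tz":-0.04,"roll":0},{"fingers":-1,"tx":0.34,"ty":0,"tz":-0.04,"roll":0},{"fingers":1,"tx":0.34,"ty":0,"tz":-0.04,"roll":0},{"fingers":1,"tx":0.34,"ty":0,"tz":-0.04,"roll":0},{"fingers":1,"tx":0.34,"ty":0,"tz":-0.04,"roll":0},{"fingers":1,"tx":0.34,"ty":0,"tz":-0.04,"roll":0}]' 10
python3 -m crank '[{"fingers":1,"tx":-0.5,"ty":0,"tz":0,"roll":0},{"fingers":1,"tx":-1.5,"ty":0,"tz":0,"roll":0},{"fingers":1,"tx":-2,"ty":0,"tz":-1,"roll":0},{"fingers":1,"tx":-2,"ty":0,"tz":-2,"roll":0},{"fingers":1,"tx":-2,"ty":0,"tz":-3,"roll":0},{"fingers":1,"tx":-2,"ty":0,"tz":-4,"roll":0},{"fingers":1,"tx":-2,"ty":0,"tz":-4,"roll":0},{"fingers":1,"tx":-2,"ty":0,"tz":-4,"roll":0}]' 10
python3 - <<'E'
from h import *
p,W=cam("side"); t,V=cam("top")
save("s3.png",np.hstack([cv2.resize(p[160:280,260:380],(400,400)),cv2.resize(t[160:280,290:410],(400,400))]))
for n,w in(("S",W[130:280,250:440]),("T",V[170:260,290:400])):
    w=w.reshape(-1,3);w=w[(w[:,0]>.36)&(w[:,0]<.48)&(w[:,2]>.012)&(w[:,2]<.08)&(w[:,1]>-.15)&(w[:,1]<.15)]
    r=w[w[:,2]>.038]
    for q in(w,r): print(n,len(q),cv2.minAreaRect((q[:,:2]*1000).astype(np.float32)),np.percentile(q[:,2],[5,50,95]).round(3))
rows()
E
```

```text
time: 8.45
tool_pos: [0.4202, 0.0743, 0.0297]
tool_rot: [1.942, 1.571, 0.37]
contact_force: [0.9, -0.4, -0.2]
opening: 0.0894
time: 9.45
tool_pos: [0.42, 0.2338, 0.1094]
tool_rot: [-0.909, 1.57, -2.48]
contact_force: [-0.2, 0.6, 0.1]
opening: 0.0916
S 232 ((421.5909423828125, 46.504398345947266), (105.20343017578125, 54.69902420043945), 89.85694122314453) [0.015 0.033 0.048]
S 65 ((423.96563720703125, 60.98796463012695), (59.18153762817383, 32.58344650268555), 85.90035247802734) [0.039 0.046 0.051]
T 727 ((420.03363037109375, 0.7735824584960938), (56.34419631958008, 189.88111877441406), 0.026571232825517654) [0.025 0.038 0.049]
T 359 ((421.23907470703125, -0.38378143310546875), (175.06845092773438, 50.365516662597656), 89.22842407226562) [0.039 0.044 0.05 ]
t 9.55 pos [0.4202 0.2333 0.1095] jaw -0.1 tilt [-0. -0. -1.] F [ 0.3  -0.42  0.25] open 0.0921
```

View pics/s3.png

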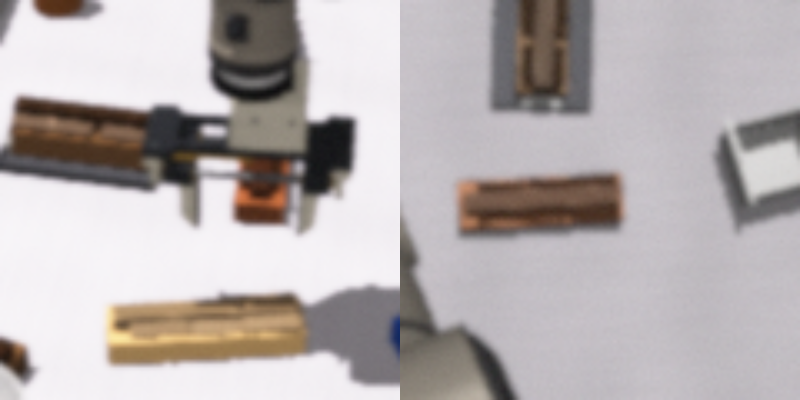

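The red split lies flat, ridge up (crop around (540,205)), centred at (0.4205, 0.0005) and lying along y. Its measured size of 190 x 56 matches the given dimensions. Next I'll take a force baseline, grip it at the middle and lift.

```bash
cat > feel.py <<'E'
import sys
from h import *
F=[];T=[]
for i in range(int(sys.argv[1])):
    read_camera("side"); o=observe(); F.append(o["contact_force"]); T.append(o["torque"])
F=np.array(F);T=np.array(T); n=len(F)**.5
print("F",F.mean(0).round(3),"se",(F.std(0)/n).round(3),"T",T.mean(0).round(4),"se",(T.std(0)/n).round(4)); rows()
E
python3 -m crank '[{"fingers":1,"tx":0,"ty":0,"tz":1.2,"roll":0},{"fingers":1,"tx":0,"ty":0,"tz":2.4,"roll":0},{"fingers":1,"tx":0,"ty":0,"tz":3.6,"roll":0},{"fingers":1,"tx":0,"ty":0,"tz":4.8,"roll":0},{"fingers":1,"tx":0,"ty":0,"tz":5.83,"roll":0},{"fingers":1,"tx":0,"ty":0,"tz":5.83,"roll":0},{"fingers":1,"tx":0,"ty":0,"tz":5.83,"roll":0},{"fingers":1,"tx":0,"ty":0,"tz":5.83,"roll":0}]' 60
python3 feel.py 14
python3 -m crank '[{"fingers":1,"tx":1,"ty":0,"tz":0,"roll":0},{"fingers":1,"tx":2.01,"ty":0,"tz":0,"roll":0},{"fingers":1,"tx":2.01,"ty":0,"tz":0,"roll":0},{"fingers":-1,"tx":2.01,"ty":0,"tz":0,"roll":0},{"fingers":-1,"tx":2.01,"ty":0,"tz":0,"roll":0},{"fingers":-1,"tx":2.01,"ty":0,"tz":0,"roll":0},{"fingers":-1,"tx":1.3,"ty":0,"tz":0,"roll":0},{"fingers":-1,"tx":1.0,"ty":0,"tz":0,"roll":0}]' 60
python3 feel.py 20
```

```text
time: 10.55
tool_pos: [0.42, 0.0017, 0.1096]
tool_rot: [-2.874, 1.571, 1.839]
contact_force: [0.7, 0.3, 1.0]
opening: 0.0916
F [ 0.134 -0.198 -0.02 ] se [0.08  0.13  0.137] T [-0.094   0.0533 -0.0024] se [0.007  0.0082 0.0095]
t 11.25 pos [0.4201 0.0011 0.1096] jaw -0.0 tilt [ 0.  0. -1.] F [ 0.65 -0.41  0.05] open 0.0913
time: 12.25
tool_pos: [0.421, 0.0009, 0.0711]
tool_rot: [1.425, 1.568, -0.147]
contact_force: [-0.8, 0.3, 1.0]
opening: 0.0465
F [ 0.094 -0.065  0.009] se [0.126 0.121 0.094] T [-0.1015  0.0614 -0.003 ] se [0.0065 0.0069 0.0087]
t 13.25 pos [0.4202 0.0011 0.0696] jaw -0.0 tilt [ 0.  0. -1.] F [-0.    0.09 -0.12] open 0.0001
```

```bash
python3 -m crank '[{"fingers":1,"tx":-1,"ty":0,"tz":0,"roll":0},{"fingers":1,"tx":-1,"ty":0,"tz":-1,"roll":0},{"fingers":1,"tx":-1,"ty":0,"tz":-2,"roll":0},{"fingers":1,"tx":-1,"ty":0,"tz":-3,"roll":0},{"fingers":1,"tx":-1,"ty":0,"tz":-4,"roll":0},{"fingers":1,"tx":-1,"ty":0,"tz":-5,"roll":0},{"fingers":1,"tx":-1,"ty":0,"tz":-5,"roll":0},{"fingers":1,"tx":-1,"ty":0,"tz":-5,"roll":0}]' 60
cat > red.py <<'E'
from h import *
t,V=cam("top"); w=V[150:270,290:410].reshape(-1,3)
w=w[(w[:,0]>.36)&(w[:,0]<.49)&(w[:,2]>.012)&(w[:,2]<.08)&(w[:,1]>-.15)&(w[:,1]<.15)]
for q in(w,w[w[:,2]>.038]): print(len(q),cv2.minAreaRect((q[:,:2]*1000).astype(np.float32)),np.percentile(q[:,2],[5,50,95]).round(3),q.mean(0).round(4))
E
python3 red.py; python3 -c "
from h import *
rows((.42,0,.11,0),(.42,0,.029,0))"
```

```text
time: 14.25
tool_pos: [0.42, 0.2007, 0.1094]
tool_rot: [-0.865, 1.57, -2.436]
contact_force: [-0.3, -0.9, -0.7]
opening: 0.0759
732 ((419.877197265625, 0.7378005981445312), (189.68226623535156, 56.13018035888672), 89.64388275146484) [0.025 0.038 0.05 ] [0.4174 0.0017 0.0379]
370 ((415.96148681640625, -0.104522705078125), (51.176979064941406, 175.00416564941406), 2.35194993019104) [0.039 0.044 0.051] [ 0.419  -0.0048  0.0445]
t 14.3 pos [0.4201 0.2003 0.1095] jaw -0.1 tilt [-0. -0. -1.] F [0.   0.04 0.28] open 0.0798
(0.42, 0, 0.11, 0) tx -0.01 ty 0.00 tz 5.01 roll -0.01
(0.42, 0, 0.029, 0) tx 2.01 ty 0.00 tz 5.01 roll -0.01
```

Red did not move; I had lifted before the fingers finished closing. Repeating with more closing time.

```bash
python3 -m crank '[{"fingers":0.7,"tx":0,"ty":0,"tz":1.5,"roll":0},{"fingers":0.7,"tx":0,"ty":0,"tz":3,"roll":0},{"fingers":0.7,"tx":0,"ty":0,"tz":4.3,"roll":0},{"fingers":0.7,"tx":0,"ty":0,"tz":5.01,"roll":0},{"fingers":0.7,"tx":0.3,"ty":0,"tz":5.01,"roll":0},{"fingers":0.7,"tx":1.3,"ty":0,"tz":5.01,"roll":0},{"fingers":0.7,"tx":2.01,"ty":0,"tz":5.01,"roll":0},{"fingers":-1,"tx":2.01,"ty":0,"tz":5.01,"roll":0}]' 60
python3 -m crank '[{"fingers":-1,"tx":0,"ty":0,"tz":0,"roll":0},{"fingers":-1,"tx":0,"ty":0,"tz":0,"roll":0},{"fingers":-1,"tx":0,"ty":0,"tz":0,"roll":0},{"fingers":-1,"tx":-0.3,"ty":0,"tz":0,"roll":0},{"fingers":-1,"tx":-0.6,"ty":0,"tz":0,"roll":0},{"fingers":-1,"tx":-1,"ty":0,"tz":0,"roll":0},{"fingers":-1,"tx":-1,"ty":0,"tz":0,"roll":0},{"fingers":-1,"tx":-1,"ty":0,"tz":0,"roll":0}]' 60
python3 feel.py 20; python3 prof.py >/dev/null
```

```text
time: 15.3
tool_pos: [0.4181, 0.0014, 0.0274]
tool_rot: [-1.791, 1.565, 2.92]
contact_force: [0.0, 0.0, 0.3]
opening: 0.0718
time: 16.3
tool_pos: [0.4201, 0.0007, 0.0692]
tool_rot: [1.688, 1.57, 0.117]
contact_force: [-0.5, 0.8, -1.0]
opening: 0.0006
F [-0.081 -0.066  0.126] se [0.113 0.072 0.091] T [-0.1015  0.0523  0.0082] se [0.0073 0.0057 0.0046]
t 17.3 pos [0.4201 0.0007 0.0692] jaw -0.0 tilt [ 0.  0. -1.] F [ 0.05  0.14 -0.31] open 0.0008
```

Run:
```python
from h import *
p,W=cam("side"); t,V=cam("top")
save("s4.png",np.hstack([cv2.resize(p[160:280,260:380],(400,400)),cv2.resize(t[160:280,290:410],(400,400))]))
```

```text
(no output)
```

View pics/s4.png

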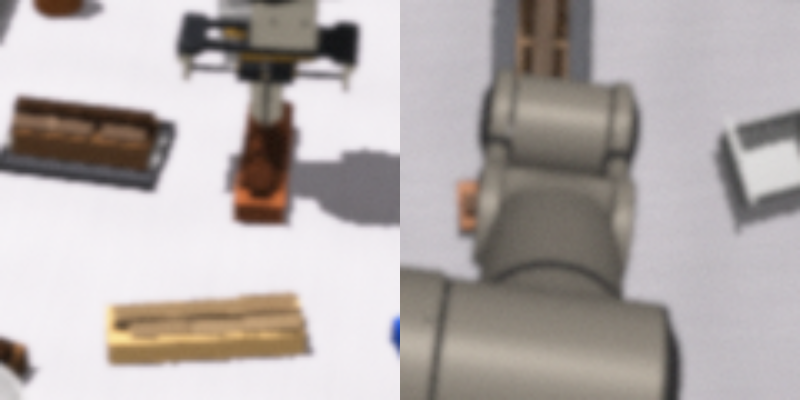

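The view shows red undisturbed at (265,170), with the fingers shut above its ridge. I'll grip again and check the opening before lifting.

```bash
python3 -m crank '[{"fingers":1,"tx":-0.6,"ty":0,"tz":0,"roll":0},{"fingers":1,"tx":-0.6,"ty":0,"tz":0,"roll":0},{"fingers":1,"tx":-0.6,"ty":0,"tz":0,"roll":0},{"fingers":1,"tx":-0.6,"ty":0,"tz":0,"roll":0},{"fingers":1,"tx":-0.6,"ty":0,"tz":0,"roll":0},{"fingers":1,"tx":-0.6,"ty":0,"tz":0,"roll":0},{"fingers":1,"tx":0.3,"ty":0,"tz":0,"roll":0},{"fingers":1,"tx":1,"ty":0,"tz":0,"roll":0}]' 30
python3 -m crank '[{"fingers":-1,"tx":0,"ty":0,"tz":0,"roll":0},{"fingers":-1,"tx":0,"ty":0,"tz":0,"roll":0},{"fingers":-1,"tx":0,"ty":0,"tz":0,"roll":0},{"fingers":-1,"tx":0,"ty":0,"tz":0,"roll":0},{"fingers":-1,"tx":0,"ty":0,"tz":0,"roll":0},{"fingers":-1,"tx":0,"ty":0,"tz":0,"roll":0},{"fingers":-1,"tx":0,"ty":0,"tz":0,"roll":0},{"fingers":-1,"tx":0,"ty":0,"tz":0,"roll":0}]' 30
```

```text
time: 18.45
tool_pos: [0.4201, 0.0007, 0.0283]
tool_rot: [1.594, 1.57, 0.022]
contact_force: [-0.1, -0.0, -0.1]
opening: 0.0758
time: 19.45
tool_pos: [0.4202, 0.0007, 0.0293]
tool_rot: [1.882, 1.571, 0.31]
contact_force: [0.0, 0.2, 3.0]
opening: 0.0214
```

Run:
```python
from h import *
p,W=cam("side")
save("s5.png",cv2.resize(p[150:240,300:390],(600,600),interpolation=cv2.INTER_CUBIC))
w=W[130:280,250:440].reshape(-1,3)
w=w[(w[:,0]>.36)&(w[:,0]<.48)&(w[:,2]>.006)&(w[:,2]<.08)&(w[:,1]>-.02)&(w[:,1]<.15)]
for y in np.arange(-.01,.12,.01):
    q=w[abs(w[:,1]-y)<.005]
    if len(q)>2: print(y.round(2),len(q),"x",q[:,0].min().round(3),q[:,0].max().round(3),"z",np.percentile(q[:,2],[5,50,95]).round(3))
```

```text
-0.01 16 x 0.384 0.462 z [0.006 0.046 0.064]
0.0 31 x 0.394 0.447 z [0.028 0.048 0.077]
0.01 97 x 0.395 0.45 z [0.033 0.059 0.079]
0.02 22 x 0.395 0.449 z [0.033 0.045 0.061]
0.03 28 x 0.396 0.462 z [0.029 0.041 0.05 ]
0.04 25 x 0.396 0.447 z [0.03  0.043 0.051]
0.05 30 x 0.395 0.449 z [0.028 0.039 0.05 ]
0.06 33 x 0.368 0.459 z [0.018 0.037 0.049]
0.07 28 x 0.401 0.472 z [0.029 0.036 0.048]
0.08 40 x 0.396 0.446 z [0.028 0.035 0.049]
0.09 104 x 0.388 0.449 z [0.008 0.025 0.044]
0.1 16 x 0.402 0.448 z [0.011 0.02  0.031]
```

View pics/s5.png

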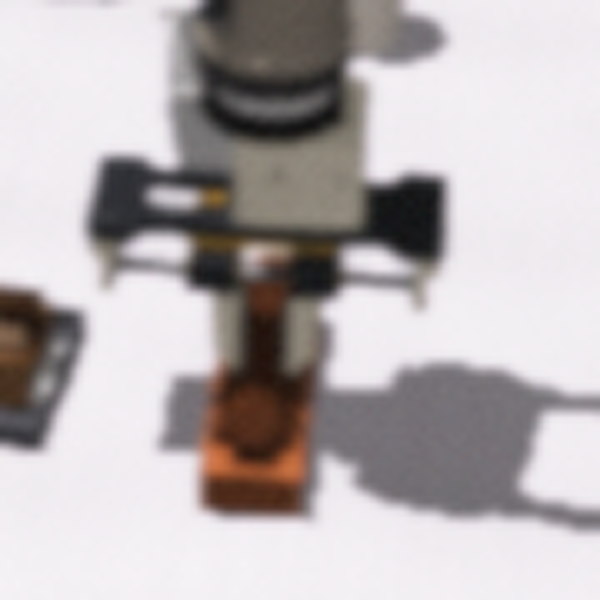

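The fingers are pinching the 22 mm ridge with their tips on top of the slab, although the pose puts the tips at z≈4 mm. I'll check the real fingertip height by depth.

Run:
```python
from h import *
import cell; print(cell.tip_reach)
p,W=cam("side")
for (X,Y) in [(235,360),(235,340),(232,310),(300,360),(300,340),(302,310),(210,275),(340,285),(150,220),(400,220),(280,190),(110,270)]:
    u=int(300+X*.15);v=int(150+Y*.15); print((X,Y),W[v,u].round(4),p[v,u])
o=observe();print(o["qpos"].round(4),o["tool_pos"],o["opening"],o["contact_force"])
```

```text
0.025
(235, 360) [0.4347 0.0113 0.044 ] [96 86 77]
(235, 340) [0.4353 0.007  0.0544] [109 104  93]
(232, 310) [0.4389 0.0135 0.0809] [135 129 117]
(300, 360) [0.3984 0.0082 0.0448] [117 104  94]
(300, 340) [0.3988 0.0092 0.059 ] [139 131 118]
(302, 310) [0.3995 0.0116 0.0829] [140 130 119]
(210, 275) [0.449  0.0269 0.1112] [24 25 27]
(340, 285) [0.3783 0.0273 0.1128] [117 112 113]
(150, 220) [0.4811 0.0274 0.143 ] [45 45 49]
(400, 220) [0.3489 0.0123 0.1432] [22 22 25]
(280, 190) [0.4118 0.0268 0.1686] [140 134 121]
(110, 270) [0.5007 0.0409 0.121 ] [146 140 137]
[-1.8130e-01  4.4150e-01  2.0376e+00  2.0000e-04  6.6230e-01 -1.8070e-01] [0.42020798 0.00067866 0.02928741] 0.022293540338333834 [-0.50431254  0.55384449  2.62336547]
```

Measured by depth, the fingertips sit about 25 mm higher than `tool_pos` and `tip_reach` imply, so tip_z ≈ tool z. The earlier lift picture agrees: no finger was seen below z≈0.28 with the tool at 0.273. I'll open and go 25 mm lower, then close and check the opening and force.

```bash
python3 -m crank '[{"fingers":0.8,"tx":-0.15,"ty":0,"tz":0,"roll":0},{"fingers":0.8,"tx":-0.15,"ty":0,"tz":0,"roll":0},{"fingers":0.8,"tx":-0.15,"ty":0,"tz":0,"roll":0},{"fingers":0.8,"tx":-0.15,"ty":0,"tz":0,"roll":0},{"fingers":0.8,"tx":-0.15,"ty":0,"tz":0,"roll":0},{"fingers":0.8,"tx":-0.15,"ty":0,"tz":0,"roll":0},{"fingers":0.8,"tx":-0.15,"ty":0,"tz":0,"roll":0},{"fingers":0.8,"tx":0.2,"ty":0,"tz":0,"roll":0}]' 50
python3 -m crank '[{"fingers":0.8,"tx":0.4,"ty":0,"tz":0,"roll":0},{"fingers":0.8,"tx":0.42,"ty":0,"tz":0,"roll":0},{"fingers":-1,"tx":0.42,"ty":0,"tz":0,"roll":0},{"fingers":-1,"tx":0.42,"ty":0,"tz":0,"roll":0},{"fingers":-1,"tx":0.42,"ty":0,"tz":0,"roll":0},{"fingers":-1,"tx":0.42,"ty":0,"tz":0,"roll":0},{"fingers":-1,"tx":0.42,"ty":0,"tz":0,"roll":0},{"fingers":-1,"tx":0.42,"ty":0,"tz":0,"roll":0}]' 50
```

```text
time: 20.55
tool_pos: [0.421, 0.0005, 0.0216]
tool_rot: [1.426, 1.568, -0.146]
contact_force: [-0.7, -1.0, 0.2]
opening: 0.0826
time: 21.55
tool_pos: [0.4203, 0.0006, 0.0047]
tool_rot: [1.507, 1.57, -0.065]
contact_force: [-0.4, 0.8, 5.3]
opening: 0.0543
```

```bash
python3 -m crank '[{"fingers":-1,"tx":-0.3,"ty":0,"tz":0,"roll":0},{"fingers":-1,"tx":-0.6,"ty":0,"tz":0,"roll":0},{"fingers":-1,"tx":-1,"ty":0,"tz":0,"roll":0},{"fingers":-1,"tx":-1.4,"ty":0,"tz":0,"roll":0},{"fingers":-1,"tx":-1.6,"ty":0,"tz":0,"roll":0},{"fingers":-1,"tx":-1.6,"ty":0,"tz":0,"roll":0},{"fingers":-1,"tx":-1.6,"ty":0,"tz":0,"roll":0},{"fingers":-1,"tx":-1.6,"ty":0,"tz":0,"roll":0}]' 50
python3 feel.py 16
cat > lvl.py <<'E'
from h import *
p,W=cam("top"); w=W[120:280,260:420].reshape(-1,3)
w=w[(abs(w[:,0]-.42)<.03)&(w[:,2]>.03)&(w[:,2]<.12)&(abs(w[:,1])<.13)]
for y in np.arange(-.11,.12,.01):
    q=w[abs(w[:,1]-y)<.005]
    if len(q)>4: print(y.round(2),len(q),np.percentile(q[:,2],[10,50,90]).round(4))
E
python3 lvl.py
```

```text
time: 22.55
tool_pos: [0.4197, 0.0007, 0.0679]
tool_rot: [-1.812, 1.57, 2.899]
contact_force: [0.4, 0.5, -2.6]
opening: 0.0547
F [-0.034 -0.03  -3.59 ] se [0.106 0.144 0.091] T [-0.1836  0.0317  0.0039] se [0.0082 0.009  0.0076]
t 23.35 pos [0.4201 0.0007 0.0684] jaw -0.0 tilt [ 0.  0. -1.] F [ 0.48 -0.05 -4.08] open 0.0546
0.07 5 [0.0907 0.0926 0.0953]
0.08 43 [0.0898 0.0962 0.1105]
0.09 44 [0.0879 0.0932 0.1059]
```

Red weighs 3.6 N and its balance point is about +23 mm in y from the grip. I'll set it down, regrip there and check.

```bash
python3 -m crank '[{"fingers":-1,"tx":0.5,"ty":0,"tz":0,"roll":0},{"fingers":-1,"tx":1,"ty":0,"tz":0,"roll":0},{"fingers":-1,"tx":1.4,"ty":0,"tz":0,"roll":0},{"fingers":-1,"tx":1.57,"ty":0,"tz":0,"roll":0},{"fingers":-1,"tx":1.57,"ty":0,"tz":0,"roll":0},{"fingers":0.5,"tx":1.57,"ty":0,"tz":0,"roll":0},{"fingers":0.5,"tx":1.57,"ty":0,"tz":0,"roll":0},{"fingers":0.5,"tx":1.57,"ty":0,"tz":0,"roll":0}]' 50
python3 -m crank '[{"fingers":0.5,"tx":0,"ty":0,"tz":-0.3,"roll":0},{"fingers":0.5,"tx":0,"ty":0,"tz":-0.59,"roll":0},{"fingers":0.5,"tx":0,"ty":0,"tz":-0.59,"roll":0},{"fingers":-1,"tx":0,"ty":0,"tz":-0.59,"roll":0},{"fingers":-1,"tx":0,"ty":0,"tz":-0.59,"roll":0},{"fingers":-1,"tx":0,"ty":0,"tz":-0.59,"roll":0},{"fingers":-1,"tx":0,"ty":0,"tz":-0.59,"roll":0},{"fingers":-1,"tx":0,"ty":0,"tz":-0.59,"roll":0}]' 50
python3 -m crank '[{"fingers":-1,"tx":-0.3,"ty":0,"tz":0,"roll":0},{"fingers":-1,"tx":-0.6,"ty":0,"tz":0,"roll":0},{"fingers":-1,"tx":-1.2,"ty":0,"tz":0,"roll":0},{"fingers":-1,"tx":-1.8,"ty":0,"tz":0,"roll":0},{"fingers":-1,"tx":-2.2,"ty":0,"tz":0,"roll":0},{"fingers":-1,"tx":-2.5,"ty":0,"tz":0,"roll":0},{"fingers":-1,"tx":-2.5,"ty":0,"tz":0,"roll":0},{"fingers":-1,"tx":-2.5,"ty":0,"tz":0,"roll":0}]' 50
python3 feel.py 16
python3 - <<'E'
from h import *
T=np.load("/tmp/top.npz");W=T["W"][135:205,310:358]
r=W[(W[...,2]>.056)&(W[...,2]<.064)]; pts=r[:,:2]
pc=pts-pts.mean(0); u,s,v=np.linalg.svd(pc,full_matrices=False); print("T bed ridge",pts.mean(0),v[0],cv2.minAreaRect((pts*1000).astype(np.float32)))
W=np.load("/tmp/side.npz")["W"][180:220,250:318]
r=W[(W[...,2]>.056)&(W[...,2]<.064)]; pts=r[:,:2]
pc=pts-pts.mean(0); u,s,v=np.linalg.svd(pc,full_matrices=False); print("S bed ridge",pts.mean(0),v[0],cv2.minAreaRect((pts*1000).astype(np.float32)))
E
```

```text
time: 24.4
tool_pos: [0.4205, 0.0006, 0.006]
tool_rot: [1.488, 1.57, -0.084]
contact_force: [0.7, 0.2, -0.8]
opening: 0.0685
time: 25.4
tool_pos: [0.4202, 0.0242, 0.0055]
tool_rot: [2.017, 1.571, 0.445]
contact_force: [-0.1, 0.5, -0.2]
opening: 0.0545
time: 26.4
tool_pos: [0.4197, 0.0243, 0.1052]
tool_rot: [-1.776, 1.57, 2.935]
contact_force: [0.2, -0.9, -4.3]
opening: 0.055
F [ 0.057 -0.018 -3.471] se [0.115 0.105 0.148] T [-0.0935  0.0573 -0.0106] se [0.007  0.0087 0.0087]
t 27.2 pos [0.4201 0.0243 0.1056] jaw -0.0 tilt [ 0.  0. -1.] F [ 0.19  0.23 -3.63] open 0.0544
T bed ridge [ 0.62685423 -0.01609723] [-0.99645943  0.08407498] ((624.9852294921875, -15.390686988830566), (19.675222396850586, 159.61830139160156), 86.06904602050781)
S bed ridge [ 0.62733994 -0.01621515] [-0.99428884  0.10672251] ((628.387939453125, -17.81997299194336), (29.268848419189453, 160.925537109375), 82.70531463623047)
```

Torque is back at the baseline, so the grip is within about 2 mm of red's balance point. The bed ridge is at (0.626, -0.016) with its axis at -5°. Next I carry red over it.

```bash
python3 -c "
from h import *
rows((.626,-.0165,.1056,-5))"
```

```text
t 27.2 pos [0.4201 0.0243 0.1056] jaw -0.0 tilt [ 0.  0. -1.] F [ 0.19  0.23 -3.63] open 0.0544
(0.626, -0.0165, 0.1056, -5) tx -0.00 ty 5.15 tz 1.02 roll 0.50
```

```bash
python3 -m crank '[{"fingers":-1,"tx":0,"ty":0.8,"tz":0.2,"roll":0.1},{"fingers":-1,"tx":0,"ty":1.8,"tz":0.4,"roll":0.2},{"fingers":-1,"tx":0,"ty":2.8,"tz":0.6,"roll":0.3},{"fingers":-1,"tx":0,"ty":3.8,"tz":0.8,"roll":0.4},{"fingers":-1,"tx":0,"ty":4.7,"tz":0.95,"roll":0.5},{"fingers":-1,"tx":0,"ty":5.15,"tz":1.02,"roll":0.5},{"fingers":-1,"tx":0,"ty":5.15,"tz":1.02,"roll":0.5},{"fingers":-1,"tx":0,"ty":5.15,"tz":1.02,"roll":0.5}]' 50
python3 -c "
from h import *
rows((.626,-.0165,.0655,-5))"
python3 -m crank '[{"fingers":-1,"tx":0.3,"ty":0,"tz":0,"roll":0},{"fingers":-1,"tx":0.6,"ty":0,"tz":0,"roll":0},{"fingers":-1,"tx":0.8,"ty":0,"tz":0,"roll":0},{"fingers":-1,"tx":0.9,"ty":0,"tz":0,"roll":0},{"fingers":-1,"tx":0.96,"ty":0,"tz":0,"roll":0},{"fingers":-1,"tx":1.0,"ty":0,"tz":0,"roll":0},{"fingers":-1,"tx":1.02,"ty":0,"tz":0,"roll":0},{"fingers":-1,"tx":1.02,"ty":0,"tz":0,"roll":0}]' 50
python3 feel.py 2
```

```text
time: 28.2
tool_pos: [0.625, -0.0164, 0.1051]
tool_rot: [-1.683, 1.569, 2.942]
contact_force: [-1.2, -0.7, -3.7]
opening: 0.0544
t 28.2 pos [ 0.625  -0.0164  0.1051] jaw -5.0 tilt [-0.002  0.    -1.   ] F [-1.17 -0.69 -3.66] open 0.0544
(0.626, -0.0165, 0.0655, -5) tx 0.99 ty 0.03 tz -0.00 roll -0.00
time: 29.2
tool_pos: [0.6263, -0.0167, 0.0656]
tool_rot: [1.566, 1.57, -0.093]
contact_force: [-2.4, 1.0, 3.0]
opening: 0.0546
F [-1.889 -0.372  4.301] se [0.123 0.1   0.473] T [-0.0536  0.6281 -0.0074] se [0.0244 0.0108 0.0202]
t 29.3 pos [ 0.6263 -0.0167  0.0656] jaw -5.0 tilt [ 0.001 -0.    -1.   ] F [-2.06 -0.23  4.97] open 0.0545
```

```bash
python3 -m crank '[{"fingers":-1,"tx":-0.02,"ty":0,"tz":0,"roll":0},{"fingers":-1,"tx":-0.02,"ty":0,"tz":0,"roll":0},{"fingers":0.25,"tx":-0.02,"ty":0,"tz":0,"roll":0},{"fingers":0.3,"tx":-0.02,"ty":0,"tz":0,"roll":0},{"fingers":0.4,"tx":-0.02,"ty":0,"tz":0,"roll":0},{"fingers":0.6,"tx":-0.02,"ty":0,"tz":0,"roll":0},{"fingers":0.6,"tx":-0.02,"ty":0,"tz":0,"roll":0},{"fingers":0.6,"tx":-0.02,"ty":0,"tz":0,"roll":0}]' 20
python3 - <<'E'
from h import *
p,W=cam("side")
save("s6.png",cv2.resize(p[140:240,230:350],(720,600),interpolation=cv2.INTER_CUBIC))
w=W[140:240,230:350].reshape(-1,3);w=w[(abs(w[:,0]-.626)<.025)&(w[:,2]>.05)&(w[:,2]<.13)]
for y in np.arange(-.15,.12,.01):
    q=w[abs(w[:,1]-y)<.005]
    if len(q)>3: print(y.round(2),len(q),np.percentile(q[:,2],[10,50,95]).round(4))
rows((.626,-.0165,.16,None),(.46,.2,.16,None))
E
```

```text
time: 30.3
tool_pos: [0.6261, -0.0167, 0.0656]
tool_rot: [2.936, 1.571, 1.277]
contact_force: [0.5, -0.3, -0.5]
opening: 0.0731
-0.09 10 [0.0968 0.1053 0.1077]
-0.08 11 [0.0986 0.1046 0.1086]
-0.07 9 [0.1035 0.1066 0.1099]
-0.06 7 [0.0941 0.0975 0.1085]
-0.05 15 [0.0906 0.0975 0.1068]
-0.04 18 [0.0949 0.106  0.1082]
-0.03 21 [0.0961 0.1008 0.1088]
-0.02 22 [0.0752 0.1004 0.1095]
-0.01 24 [0.0883 0.1015 0.1092]
0.0 27 [0.078  0.0998 0.1091]
0.01 29 [0.0777 0.0997 0.1096]
0.02 26 [0.0763 0.0978 0.1085]
0.03 34 [0.0894 0.0968 0.1079]
0.04 45 [0.0826 0.0933 0.1083]
0.05 87 [0.0653 0.0808 0.1042]
0.06 11 [0.0712 0.0787 0.0935]
t 30.35 pos [ 0.6261 -0.0167  0.0656] jaw -5.0 tilt [ 0.  0. -1.] F [-0.03  0.71  0.57] open 0.0733
(0.626, -0.0165, 0.16, None) tx -2.36 ty -0.00 tz -0.00 roll 0.00
(0.46, 0.2, 0.16, None) tx -2.36 ty -4.61 tz -5.03 roll 0.00
```

View pics/s6.png

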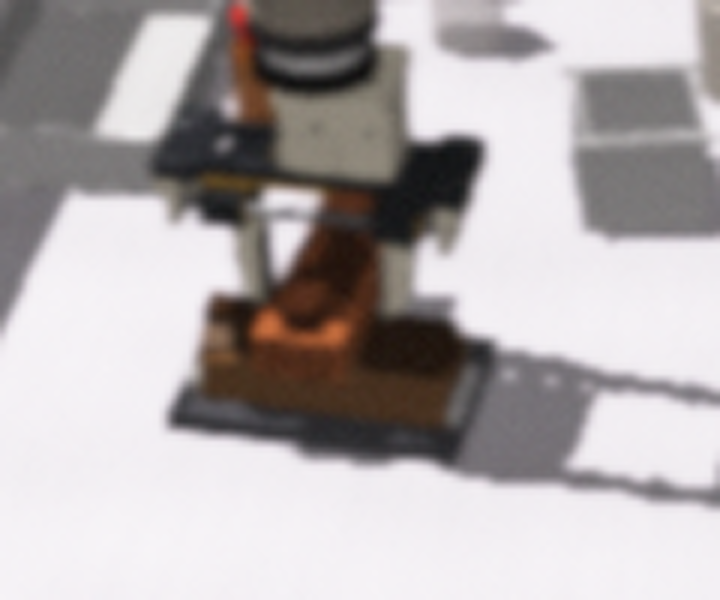

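The picture shows red lying across the fixed ridge (crop around (320,300)) with the fingers open beside it. Its ridge top is 0.108–0.110 along the whole length, so it is level and balanced. Now the pale split.

```bash
python3 -m crank '[{"fingers":0.6,"tx":-0.8,"ty":0,"tz":0,"roll":0},{"fingers":0.6,"tx":-1.8,"ty":0,"tz":0,"roll":0},{"fingers":0.8,"tx":-2.4,"ty":0,"tz":0,"roll":0},{"fingers":0.8,"tx":-2.4,"ty":-1,"tz":-1.2,"roll":1},{"fingers":0.8,"tx":-2.4,"ty":-2,"tz":-2.4,"roll":2},{"fingers":0.8,"tx":-2.4,"ty":-3,"tz":-3.6,"roll":3},{"fingers":0.8,"tx":-2.4,"ty":-4,"tz":-4.8,"roll":4},{"fingers":0.8,"tx":-2.4,"ty":-4.6,"tz":-6,"roll":5}]' 50
python3 -c "
from h import *
rows((.457,.2765,.1,-79.2))"
```

```text
time: 31.35
tool_pos: [0.4632, 0.238, 0.162]
tool_rot: [-2.853, 1.571, 0.9]
contact_force: [1.3, 0.3, -0.8]
opening: 0.0826
t 31.35 pos [0.4632 0.238  0.162 ] jaw -54.9 tilt [ 0.  0. -1.] F [ 1.34  0.29 -0.84] open 0.0826
(0.457, 0.2765, 0.1, -79.2) tx 1.55 ty -0.88 tz -0.43 roll 2.43
```

```bash
python3 -m crank '[{"fingers":0.8,"tx":0,"ty":-0.88,"tz":-0.43,"roll":1},{"fingers":0.8,"tx":0.5,"ty":-0.88,"tz":-0.43,"roll":2},{"fingers":0.8,"tx":1,"ty":-0.88,"tz":-0.43,"roll":2.43},{"fingers":0.8,"tx":1.55,"ty":-0.88,"tz":-0.43,"roll":2.43},{"fingers":0.8,"tx":1.55,"ty":-0.88,"tz":-0.43,"roll":2.43},{"fingers":0.8,"tx":1.55,"ty":-0.88,"tz":-0.43,"roll":2.43},{"fingers":0.8,"tx":1.55,"ty":-0.88,"tz":-0.43,"roll":2.43},{"fingers":0.8,"tx":1.55,"ty":-0.88,"tz":-0.43,"roll":2.43}]' 50
python3 feel.py 14
python3 - <<'E'
from h import *
for n,b in(("top",(150,290,230,300)),("side",(220,290,270,380))):
    p,W=cam(n); w=W[b[0]:b[1],b[2]:b[3]].reshape(-1,3)
    w=w[(w[:,2]>.014)&(w[:,2]<.052)&(abs(w[:,0]-.457)<.11)&(abs(w[:,1]-.276)<.06)]
    for q in(w,w[w[:,2]>.04]): 
        if len(q)>9: print(n,len(q),cv2.minAreaRect((q[:,:2]*1000).astype(np.float32)))
rows((.457,.2765,.0065,-79.2))
E
```

```text
time: 32.35
tool_pos: [0.4589, 0.2753, 0.1003]
tool_rot: [-2.886, 1.569, 0.449]
contact_force: [-0.9, -0.2, 0.9]
opening: 0.0828
F [-0.23   0.326 -0.053] se [0.123 0.12  0.09 ] T [-0.0699  0.1676  0.0092] se [0.0072 0.0072 0.006 ]
t 33.05 pos [0.4585 0.2752 0.0996] jaw -78.9 tilt [-0.  0. -1.] F [ 0.23 -0.47  0.45] open 0.0825
side 951 ((457.2784423828125, 277.6855773925781), (190.6376495361328, 59.1082649230957), 11.203367233276367)
side 363 ((455.7170104980469, 281.97528076171875), (176.6630401611328, 47.430274963378906), 14.144097328186035)
t 33.15 pos [0.4585 0.2752 0.0996] jaw -78.9 tilt [-0.  0. -1.] F [-0.11 -0.09 -0.52] open 0.0827
(0.457, 0.2765, 0.0065, -79.2) tx 2.33 ty -0.04 tz 0.03 roll 0.03
```

```bash
python3 -m crank '[{"fingers":0.8,"tx":1,"ty":-0.04,"tz":0.03,"roll":0},{"fingers":0.8,"tx":2,"ty":-0.04,"tz":0.03,"roll":0},{"fingers":0.8,"tx":2.33,"ty":-0.04,"tz":0.03,"roll":0},{"fingers":-1,"tx":2.33,"ty":-0.04,"tz":0.03,"roll":0},{"fingers":-1,"tx":2.33,"ty":-0.04,"tz":0.03,"roll":0},{"fingers":-1,"tx":2.33,"ty":-0.04,"tz":0.03,"roll":0},{"fingers":-1,"tx":2.33,"ty":-0.04,"tz":0.03,"roll":0},{"fingers":-1,"tx":2.33,"ty":-0.04,"tz":0.03,"roll":0}]' 50
python3 -m crank '[{"fingers":-1,"tx":0,"ty":0,"tz":0,"roll":0},{"fingers":-1,"tx":-0.3,"ty":0,"tz":0,"roll":0},{"fingers":-1,"tx":-0.6,"ty":0,"tz":0,"roll":0},{"fingers":-1,"tx":-0.9,"ty":0,"tz":0,"roll":0},{"fingers":-1,"tx":-1.2,"ty":0,"tz":0,"roll":0},{"fingers":-1,"tx":-1.2,"ty":0,"tz":0,"roll":0},{"fingers":-1,"tx":-1.2,"ty":0,"tz":0,"roll":0},{"fingers":-1,"tx":-1.2,"ty":0,"tz":0,"roll":0}]' 50
python3 feel.py 16
```

```text
time: 34.15
tool_pos: [0.4579, 0.2767, 0.0076]
tool_rot: [-3.043, 1.568, 0.292]
contact_force: [0.3, -2.2, 7.1]
opening: 0.0542
time: 35.15
tool_pos: [0.4567, 0.2764, 0.0539]
tool_rot: [0.154, 1.57, -2.794]
contact_force: [-0.2, 0.0, -4.0]
opening: 0.0547
F [-1.000e-03  1.080e-01 -4.234e+00] se [0.124 0.14  0.103] T [-0.0633  0.1357  0.0014] se [0.0083 0.0071 0.0058]
t 35.95 pos [0.457  0.2765 0.0544] jaw -78.9 tilt [ 0.  0. -1.] F [-0.06 -0.7  -4.43] open 0.0547
```

```bash
python3 -m crank '[{"fingers":-1,"tx":0.5,"ty":0,"tz":0,"roll":0},{"fingers":-1,"tx":0.9,"ty":0,"tz":0,"roll":0},{"fingers":-1,"tx":1.17,"ty":0,"tz":0,"roll":0},{"fingers":-1,"tx":1.17,"ty":0,"tz":0,"roll":0},{"fingers":-1,"tx":1.17,"ty":0,"tz":0,"roll":0},{"fingers":0.4,"tx":1.17,"ty":0,"tz":0,"roll":0},{"fingers":0.4,"tx":1.17,"ty":0,"tz":0,"roll":0},{"fingers":0.4,"tx":1.17,"ty":0,"tz":0.2,"roll":0}]' 50
python3 -m crank '[{"fingers":0.4,"tx":0,"ty":0,"tz":0,"roll":0},{"fingers":-1,"tx":0,"ty":0,"tz":0,"roll":0},{"fingers":-1,"tx":0,"ty":0,"tz":0,"roll":0},{"fingers":-1,"tx":0,"ty":0,"tz":0,"roll":0},{"fingers":-1,"tx":0,"ty":0,"tz":0,"roll":0},{"fingers":-1,"tx":0,"ty":0,"tz":0,"roll":0},{"fingers":-1,"tx":0,"ty":0,"tz":0,"roll":0},{"fingers":-1,"tx":0,"ty":0,"tz":0,"roll":0}]' 50
python3 -m crank '[{"fingers":-1,"tx":-0.3,"ty":0,"tz":0,"roll":0},{"fingers":-1,"tx":-0.8,"ty":0,"tz":0,"roll":0},{"fingers":-1,"tx":-1.6,"ty":0,"tz":0,"roll":0},{"fingers":-1,"tx":-2.4,"ty":0,"tz":0,"roll":0},{"fingers":-1,"tx":-3.2,"ty":0,"tz":0,"roll":0},{"fingers":-1,"tx":-3.7,"ty":0,"tz":0,"roll":0},{"fingers":-1,"tx":-3.7,"ty":0,"tz":0,"roll":0},{"fingers":-1,"tx":-3.7,"ty":0,"tz":0,"roll":0}]' 50
python3 feel.py 16
python3 - <<'E'
from h import *
for n,b in(("top",(120,220,290,380)),("side",(150,240,230,360))):
    p,W=cam(n); w=W[b[0]:b[1],b[2]:b[3]].reshape(-1,3)
    for lo,hi in((.08,.115),(.1,.113)):
        q=w[(w[:,2]>lo)&(w[:,2]<hi)&(abs(w[:,0]-.626)<.06)]
        if len(q)>9: print(n,lo,len(q),q.mean(0).round(4),cv2.minAreaRect((q[:,:2]*1000).astype(np.float32)))
        for y in(-.1,-.07,-.04,-.01,.02,.04):
            r=q[abs(q[:,1]-y)<.008]
            if len(r)>3 and lo==.1: print("  y",y,len(r),"x",np.percentile(r[:,0],[5,50,95]).round(4),"z",np.median(r[:,2]).round(4))
E
```

```text
time: 36.95
tool_pos: [0.4496, 0.2751, 0.0079]
tool_rot: [-2.889, 1.569, 0.446]
contact_force: [-0.3, 0.2, -0.1]
opening: 0.0641
time: 37.95
tool_pos: [0.4493, 0.2751, 0.0077]
tool_rot: [-2.768, 1.57, 0.567]
contact_force: [-0.1, -0.8, 3.3]
opening: 0.0549
time: 38.95
tool_pos: [0.4483, 0.2746, 0.1545]
tool_rot: [0.179, 1.569, -2.769]
contact_force: [0.2, 0.2, -4.2]
opening: 0.0545
F [-0.263 -0.167 -3.905] se [0.132 0.157 0.131] T [-0.0803  0.1649 -0.0009] se [0.0071 0.006  0.0081]
t 39.75 pos [0.4492 0.275  0.1556] jaw -78.9 tilt [ 0.  0. -1.] F [-1.24 -0.69 -3.56] open 0.0547
top 0.08 717 [ 0.6196 -0.0394  0.0981] ((623.2622680664062, -40.32775115966797), (187.12179565429688, 56.940006256103516), 85.21015930175781)
top 0.1 301 [ 0.6221 -0.0423  0.1051] ((622.1338500976562, -39.307403564453125), (176.31179809570312, 43.48885726928711), 83.41586303710938)
  y -0.1 29 x [0.6036 0.6143 0.6274] z 0.1049
  y -0.07 26 x [0.6073 0.6205 0.631 ] z 0.1065
  y -0.04 27 x [0.6116 0.6228 0.6341] z 0.1034
  y -0.01 26 x [0.6111 0.6255 0.6349] z 0.1052
  y 0.02 31 x [0.6099 0.6258 0.6383] z 0.1043
  y 0.04 23 x [0.6212 0.6311 0.6413] z 0.1064
side 0.08 513 [ 0.6221 -0.0253  0.0981] ((625.5919189453125, -39.27934265136719), (194.36798095703125, 56.3331298828125), 84.37101745605469)
side 0.1 222 [ 0.6235 -0.0404  0.1058] ((621.729736328125, -41.08795928955078), (188.53558349609375, 40.661521911621094), 86.34370422363281)
  y -0.1 20 x [0.6046 0.6195 0.6343] z 0.107
  y -0.07 21 x [0.6086 0.6189 0.632 ] z 0.1057
  y -0.04 17 x [0.6137 0.6248 0.6367] z 0.1071
  y -0.01 22 x [0.6109 0.624  0.636 ] z 0.1066
  y 0.02 20 x [0.6193 0.6295 0.6417] z 0.1075
  y 0.04 25 x [0.6232 0.6325 0.6444] z 0.1064
```

Torque is at baseline again, so pale is gripped at its balance point. Red is still level, with its ridge at x≈0.6257 where y = -0.016. Next I carry pale over it.

```bash
python3 -c "
from h import *
rows((.6258,-.0165,.1556,-95)); print(observe()['qpos'].round(2))"
```

```text
t 39.85 pos [0.4492 0.275  0.1556] jaw -78.9 tilt [ 0.  0. -1.] F [-0.26 -0.01 -4.41] open 0.0544
(0.6258, -0.0165, 0.1556, -95) tx 0.00 ty 8.00 tz -2.93 roll 1.61
[0.4  0.41 1.62 0.   1.12 1.78]
```

```bash
python3 -m crank '[{"fingers":-1,"tx":0,"ty":0.7,"tz":-0.25,"roll":0.1},{"fingers":-1,"tx":0,"ty":1.8,"tz":-0.65,"roll":0.4},{"fingers":-1,"tx":0,"ty":3,"tz":-1.1,"roll":0.7},{"fingers":-1,"tx":0,"ty":4.2,"tz":-1.54,"roll":1},{"fingers":-1,"tx":0,"ty":5.4,"tz":-1.98,"roll":1.3},{"fingers":-1,"tx":0,"ty":6.6,"tz":-2.42,"roll":1.61},{"fingers":-1,"tx":0,"ty":7.5,"tz":-2.75,"roll":1.61},{"fingers":-1,"tx":0,"ty":8,"tz":-2.93,"roll":1.61}]' 50
python3 feel.py 4
```

```text
time: 40.85
tool_pos: [0.6263, -0.0184, 0.1552]
tool_rot: [-0.123, 1.571, 2.929]
contact_force: [-0.1, 0.8, -4.2]
opening: 0.0545
F [ 0.062 -0.384 -4.267] se [0.389 0.562 0.303] T [-0.0673  0.1529  0.0433] se [0.0581 0.0226 0.0208]
t 41.05 pos [ 0.6251 -0.0158  0.1552] jaw -95.0 tilt [-0.001  0.001 -1.   ] F [-0.76  0.17 -3.69] open 0.0549
```

```bash
python3 -m crank '[{"fingers":-1,"tx":0.3,"ty":0,"tz":0,"roll":0},{"fingers":-1,"tx":0.6,"ty":0,"tz":0,"roll":0},{"fingers":-1,"tx":0.8,"ty":0,"tz":0,"roll":0},{"fingers":-1,"tx":0.9,"ty":0,"tz":0,"roll":0},{"fingers":-1,"tx":0.97,"ty":0,"tz":0,"roll":0},{"fingers":-1,"tx":1.0,"ty":0,"tz":0,"roll":0},{"fingers":-1,"tx":1.03,"ty":0,"tz":0,"roll":0},{"fingers":-1,"tx":1.05,"ty":0,"tz":0,"roll":0}]' 50
python3 feel.py 4
```

```text
time: 42.05
tool_pos: [0.6257, -0.0166, 0.1137]
tool_rot: [-2.91, 1.57, 0.144]
contact_force: [-0.1, 0.1, 2.5]
opening: 0.0548
F [-0.128  0.014 -3.554] se [0.099 0.085 0.254] T [-0.0364  0.192  -0.0282] se [0.0146 0.0084 0.0103]
t 42.25 pos [ 0.6257 -0.0166  0.1137] jaw -95.0 tilt [ 0.  0. -1.] F [-0.06  0.19 -3.4 ] open 0.0546
```

```bash
python3 -m crank '[{"fingers":-1,"tx":0.01,"ty":0,"tz":0,"roll":0},{"fingers":-1,"tx":0.02,"ty":0,"tz":0,"roll":0},{"fingers":-1,"tx":0.03,"ty":0,"tz":0,"roll":0},{"fingers":-1,"tx":0.03,"ty":0,"tz":0,"roll":0},{"fingers":-1,"tx":0.03,"ty":0,"tz":0,"roll":0},{"fingers":-1,"tx":0.03,"ty":0,"tz":0,"roll":0},{"fingers":-1,"tx":0.03,"ty":0,"tz":0,"roll":0},{"fingers":-1,"tx":0.03,"ty":0,"tz":0,"roll":0}]' 50
python3 feel.py 4
```

```text
time: 43.25
tool_pos: [0.6258, -0.0165, 0.1137]
tool_rot: [3.083, 1.57, -0.146]
contact_force: [-3.3, 1.0, 6.2]
opening: 0.0546
F [-3.366  0.305  6.63 ] se [0.165 0.055 0.179] T [-0.0234  0.8304 -0.0031] se [0.0037 0.0155 0.0118]
t 43.45 pos [ 0.6258 -0.0166  0.1137] jaw -95.0 tilt [ 0.001 -0.    -1.   ] F [-3.31  0.28  7.05] open 0.0545
```

```bash
python3 -m crank '[{"fingers":-1,"tx":-0.01,"ty":0,"tz":0,"roll":0},{"fingers":-1,"tx":-0.02,"ty":0,"tz":0,"roll":0},{"fingers":-1,"tx":-0.02,"ty":0,"tz":0,"roll":0},{"fingers":0.25,"tx":-0.02,"ty":0,"tz":0,"roll":0},{"fingers":0.3,"tx":-0.02,"ty":0,"tz":0,"roll":0},{"fingers":0.4,"tx":-0.02,"ty":0,"tz":0,"roll":0},{"fingers":0.6,"tx":-0.02,"ty":0,"tz":0,"roll":0},{"fingers":0.6,"tx":-0.02,"ty":0,"tz":0,"roll":0}]' 15
python3 feel.py 4
python3 -m crank '[{"fingers":0.65,"tx":-0.3,"ty":0,"tz":0,"roll":0},{"fingers":0.65,"tx":-1,"ty":0,"tz":0,"roll":0},{"fingers":0.65,"tx":-2,"ty":0,"tz":0,"roll":0},{"fingers":0.65,"tx":-3,"ty":0,"tz":0,"roll":0},{"fingers":0.65,"tx":-3,"ty":-1,"tz":1,"roll":0},{"fingers":0.65,"tx":-3,"ty":-2,"tz":2,"roll":0},{"fingers":0.65,"tx":-3,"ty":-3,"tz":3,"roll":0},{"fingers":0.65,"tx":-3,"ty":-3.5,"tz":3,"roll":0}]' 15
python3 - <<'E'
from h import *
p,W=cam("side"); t,V=cam("top")
save("s7.png",np.hstack([cv2.resize(p[150:250,240:340],(400,400),interpolation=cv2.INTER_CUBIC),cv2.resize(t[110:210,280:380],(400,400),interpolation=cv2.INTER_CUBIC)]))
w=W[120:240,230:350].reshape(-1,3);w=w[(abs(w[:,1]+.016)<.07)&(w[:,2]>.09)&(w[:,2]<.2)]
for x in np.arange(.5,.76,.02):
    q=w[(abs(w[:,0]-x)<.01)]
    if len(q)>3: print("pale x",x.round(2),len(q),np.percentile(q[:,2],[50,95]).round(4))
rows()
E
```

```text
time: 44.45
tool_pos: [0.6257, -0.0165, 0.1131]
tool_rot: [-2.12, 1.571, 0.934]
contact_force: [0.3, -0.3, 1.0]
opening: 0.0728
F [ 0.308 -0.077 -0.26 ] se [0.184 0.102 0.231] T [-0.0535  0.168  -0.0021] se [0.0233 0.0139 0.0087]
t 44.65 pos [ 0.6257 -0.0165  0.1132] jaw -95.0 tilt [ 0.  0. -1.] F [-0.22 -0.38 -0.6 ] open 0.0733
time: 45.65
tool_pos: [0.5164, 0.1354, 0.2348]
tool_rot: [-2.595, 1.57, 0.461]
contact_force: [0.7, -0.1, -0.0]
opening: 0.0755
pale x 0.54 30 [0.1241 0.1371]
pale x 0.56 51 [0.1263 0.1486]
pale x 0.58 86 [0.1415 0.1557]
pale x 0.6 106 [0.1352 0.1553]
pale x 0.62 148 [0.1194 0.1541]
pale x 0.64 133 [0.1207 0.1531]
pale x 0.66 105 [0.1369 0.1534]
pale x 0.68 83 [0.138  0.1541]
pale x 0.7 89 [0.138  0.1538]
pale x 0.72 71 [0.1354 0.1539]
t 45.75 pos [0.5189 0.1351 0.2343] jaw -94.9 tilt [ 0.002  0.001 -1.   ] F [-0.23 -0.94  0.92] open 0.076
```

View pics/s7.png

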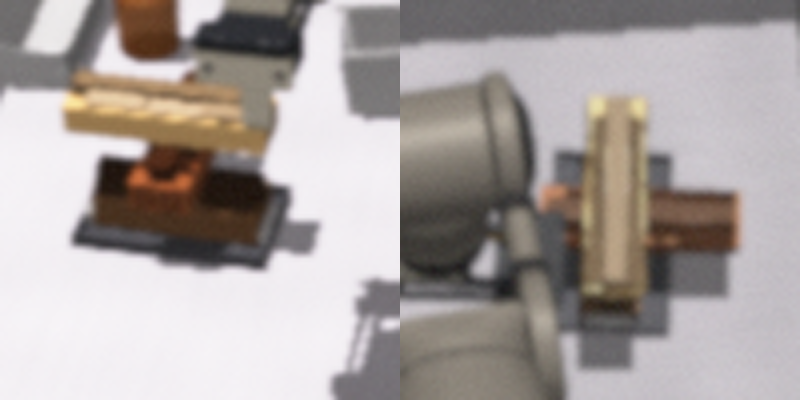

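Side and top views show pale lying crosswise and level on red (crop (170,110) and (615,200)). One last level check on red, then I hand in.

Run:
```python
from h import *
p,W=cam("top"); w=W[120:220,280:390].reshape(-1,3)
for y in(-.12,-.1,-.08,-.06,.03,.04):
    q=w[(abs(w[:,1]-y)<.01)&(w[:,2]>.07)&(w[:,2]<.13)&(abs(w[:,0]-.625)<.03)]
    if len(q)>3: print("red y",y,len(q),np.percentile(q[:,2],[50,90]).round(4))
q=w[(w[:,2]>.12)&(w[:,2]<.17)&(abs(w[:,1]+.016)<.06)&(w[:,0]>.5)]
print("pale",cv2.minAreaRect((q[:,:2]*1000).astype(np.float32)))
rows(); print(hand_in())
```

```text
red y -0.12 61 [0.1013 0.1077]
red y -0.1 62 [0.1019 0.1095]
red y -0.08 72 [0.101  0.1066]
red y -0.06 67 [0.099  0.1076]
red y 0.03 49 [0.1005 0.1081]
red y 0.04 28 [0.1036 0.1093]
pale ((630.682861328125, -14.022911071777344), (55.194313049316406, 191.9409637451172), 84.72705078125)
t 45.8 pos [0.5192 0.1338 0.2339] jaw -94.9 tilt [ 0.002 -0.    -1.   ] F [-0.78 -0.12  0.15] open 0.0757
the job is handed in; nothing more can be done
None
```

The wood stack is built and handed in at 45.8 s of the 72 s allowed; `hand_in` reports no verdict. I tipped the red split out of its container onto the counter, felt for its balance point and set it across the fixed ridge. I then did the same with the pale split on the red one's ridge.

**Balance points**
- **Red:** it weighs about 3.6 N, and its balance point is about 23 mm from the middle.
- **Pale:** it weighs about 4.1 N, and its balance point is about 8 mm from the middle.
- **Check:** when I regripped each piece at that point, the torque returned to the empty-hand baseline within noise.

**Last checks**
- **Red:** the ridge top reads 0.107–0.110 m along its visible length, so it is level.
- **Pale:** the ridge top reads 0.153–0.156 m along nearly its whole length, which is about 1° of slope or less. It is crosswise, at about -5° like the fixed ridge. The readings at x 0.54 and 0.56 were lower, which I put down to the near end and a finger in view, but did not check.
- **Arm:** it stood clear of everything at the end, with its force reading at noise level.
- **Other objects:** I did not re-measure the bystanders, but I saw no contact with any of them.

**What went wrong or disagreed**
- **Fingertip height:** by camera depth, the fingertips stood about 25 mm higher than `tool_pos` and `tip_reach` imply. My first three grips on the lying red split missed because of this; they closed above its sides or on its ridge. The split did not visibly move, and I worked from the observed height afterwards.
- **Contact load on placing:** pressing pale onto red briefly reached about 10 N, with 3 N sideways, so I backed off before letting go.

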